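# Load a capacitor into a slanted test dock and latch its carrier

## Robot

A 6-joint arm with a two-finger parallel gripper is mounted at the origin on a cart in front of the work surface, level with it; the furniture and walls round the work are solid. World frame = base frame: x ahead of the robot, y to its left, z up, the work surface at z = 0. Lengths are in m, angles in rad, forces in N, time in s.
With the tool pointing down it reaches from about 0.35 to 0.875 m from the base axis. Payload 4.2 kg.
Tool frame: the origin (TCP) lies midway between the tips of the shut fingers; the grasp point (between the pads) lies 19 mm behind it; z points along the fingers, y is the line along which they close (so a half turn about z gives the same grasp; the last joint's range is limited). The gripper opens to 87 mm and grips with 3 to 60 N. Pads are 19 mm wide; open, the fingers measure 117 mm over their backs; the gripper's body (75 mm by 190 mm) begins 51 mm behind the grasp point.
Start: joints at [1.446, 0.385, 0.008, 0, -1.194, -0.259], TCP at [0.234, 0.58, 0.223] pointing down, gripper open.
Joint ranges: [-3.14, 3.14], [-1.21, 2.06], [-1.07, 1.41], [-3.16, 2.05], [-2.99, -0.16], [-3.1, 3.1]. Speed limits (rad/s): [2.79, 2.79, 3.14, 3.14, 3.14, 3.14].

## Interface

Orientations are given as a unit quaternion [x, y, z, w].
In Python, from station import monitor, viewer, job gives the robot as it stands.
- The arm moves only by the tool step_arm, never from a script. Its argument "increments" is a list of rows, each a list of 3 entries, a list of its own where there are three numbers: the shift along the tool's x, y, z in cm, then the turn about the tool's z in rad, then the closure in counts, from 0 (fully open) to 255 (shut). A call has exactly 8 rows; each row shifts and turns the commanded pose from where the row before left it, along the tool's axes as they then stand; what a row does not reach is not made up. A row lasts 1/10 s, in which the tool goes at most 50 mm and 8.59 degrees, less where a joint would pass 70% of its speed; a pose out of reach is approached as far as the arm can. A call with a gripper value outside its range is refused whole. The fingers move at their own pace and stop on an object; "newtons" is the grip in N (left out, the last holds). Time passes only in rows, so rows that do not move let the fingers close, or fill a call up. It gives the time, the measured TCP pose, the force, the opening and the grip force at its end, in the units of the state.
- monitor.sense(): the state, without advancing time (a new reading comes with each control period).
- viewer.read_camera(name): name is "scene" or "side" or "wrist"; returns a dict with "img" (400x640x3 uint8, red, green, blue), "depth" (400x640 float32, m along the optical axis (not along the pixel's ray), 0 where there is no reading), "vertical_fov" (degrees; the focal length in pixels is half the picture's height over the tangent of half this angle, whatever the lens; pixels are square), "cx", "cy" (the principal point, pixels), "extrinsics" (4x4, takes a point from world to camera coordinates). Camera axes: x right, y down, z forward; pixel columns grow to the right and rows downward; lengths in m; the calibration is good to about 2 mm. A picture is of the moment at which its call begins.
- job.sign_off(): hands the job in; it is judged then, once.
The state is a dict: "t": time; "joint_positions": joint angles; "qd": joint speeds; "joint_torque": joint torques, N m; "ee_pos": TCP position; "tool_rot": TCP orientation; "wrist_force": force on the tool from outside, world axes, zero at the start; "moment": the same for the moment, N m; "gripper_width": finger opening in m; "grasp_force": force on a finger pad.
Only numpy, scipy, OpenCV 4.12 (cv2) and the standard library are available. Lean on these libraries where they do the work, as an engineer would, in place of code of your own. Each camera call takes 0.05 s, during which the arm holds its last target. There are 200 camera calls.

## Task

Load the round capacitor can into the spring-up carrier of the slanted test dock, base down on the carrier's floor, and press the carrier in until its push-push latch catches, so that it stays down with the can in it once you let go. Leave the other parts on the bench where they stand.

Things in the scene. Friction and masses are not known exactly. Their poses are not given: they have to be found in the camera images.
- can_center (a point): Centre (31 mm over the base) of the round capacitor can to be loaded: a plain cylinder 35 mm across, 56 mm high, with two small terminals on top to 62 mm; 90 g, starts standing on the bench; its z axis points from base to terminals.
- dock: Test dock: a grey sloped console fixed to the bench. Its deck, 144 x 100 mm, slopes up at 30 degrees from its low front, which is turned to the right of the robot, -y (front edge 19 mm, rear edge 91 mm high); the aluminium carrier comes out of it, square to the deck. Origin on the bench under the middle of the carrier's opening, x to the dock's high rear side, z up.
- pocket_floor (a point): Floor centre of the carrier's pocket; moves with the carrier; level with the deck when the carrier is up. Axes: z out of the pocket along the slide, 30 degrees from vertical, leaning to the dock's low front; x up the slope. Pocket 44 x 44 mm inside; walls 4 mm thick, 36 mm high at +x and -x but only 16 mm at +y and -y, which leaves room for fingers there.
- thumb_ledge (a point): Centre of the upper face of the carrier's thumb ledge, the place to press (along -z): a flat ribbed plate, 48 mm in x, 44 mm in y, 5 mm thick, standing out at rim height from the pocket's -x wall (the low side), 50 mm from the pocket's centre and 36 mm over its floor. Same axes as pocket_floor.
- carrier (a joint): How far the carrier is pressed in, m. 0: up (start), held by a 6 N spring, 11 N when fully in. Push-push latch: released from beyond 0.025 (hard stop near 0.027, where 15 N is plenty) it comes back to about 0.0155 and stays: latched. Released from less it springs back to 0. Pressed fully again from there it is freed and springs up.
- oval_cap_center (a point): Centre of a tall white oval motor capacitor, 28 x 46 x 91 mm, standing; a bystander.
- pot_center (a point): Centre of a potentiometer with a black knob, 28 x 21 x 35 mm; a bystander.
- sink_center (a point): Centre of a black finned heat sink, 40 x 50 x 26 mm; a bystander.
- tape_center (a point): Centre of a roll of black tape lying flat, 55 mm across, 19 mm high; a bystander.

How it is judged:
By the outcome, as a careful person would: the job done as asked, in the order asked, and still so for the second after the job is handed in, with the robot touching nothing.
It also fails if it takes over 51 s, if anything falls off the work surface, if the arm or the gripper's body presses on something with over 40 N, if the wrist force passes 120 N, or if a joint passes its speed limit or range.

## Working session

There is one attempt and no reset: what is moved stays moved. The work goes in short steps, Python scripts to look and compute and a tool call to move; the robot and the scene stay as the last step left them, time stands still between calls to the robot, and variables do not carry over. Pictures are saved under pics/ and viewed, at most 10 in all, crops included, and the job is handed in when it is done.

Besides the shell and the picture viewer there is one more tool, called after "Emit:" as name([rows], argument=value, ...), one row to a line, values as JSON. step_arm: Moves the arm, as the interface text tells. Its arguments: {"type":"object","properties":{"increments":{"type":"array"},"newtons":{"type":"number"}},"required":["increments"]}

```bash
mkdir -p pics; ls
cat > h.py <<'E'
import numpy as np, cv2
from station import monitor, viewer, job
def cam(n,fn=None):
    d=viewer.read_camera(n)
    if fn: cv2.imwrite('pics/'+fn,d['img'][:,:,::-1])
    np.savez(''+n+'.npz',**d); return d
def pts(d):
    h,w=d['depth'].shape; f=h/2/np.tan(np.radians(d['vertical_fov'])/2)
    u,v=np.meshgrid(np.arange(w),np.arange(h)); z=d['depth']
    P=np.stack([(u-d['cx'])/f*z,(v-d['cy'])/f*z,z],-1)
    E=np.array(d['extrinsics']); return (P-E[:3,3])@E[:3,:3]
def load(n): return dict(np.load(''+n+'.npz'))
E
python3 - <<'E'
from h import *
print(monitor.sense())
for n in ['scene','side']: d=cam(n,n+'1.png'); print(n,d['vertical_fov'],np.linalg.inv(d['extrinsics'])[:3,3].round(3))
E
```

```text
pics
{'t': 0.0, 'joint_positions': array([ 1.44557712e+00,  3.85540816e-01,  6.63706849e-03, -5.16950868e-04,
       -1.19401547e+00, -2.58579108e-01]), 'qd': array([ 0.00153132, -0.00044835, -0.00113223,  0.00015678, -0.00141251,
       -0.00111266]), 'joint_torque': array([ 1.29125227e-03, -3.90659702e+01,  1.87410772e+01,  4.21966553e+00,
        1.10941762e-02, -1.87544674e-04]), 'ee_pos': array([0.23379225, 0.57897169, 0.22147085]), 'tool_rot': array([ 9.81625019e-01, -1.90817026e-01, -1.68984783e-04,  1.07509319e-03]), 'wrist_force': array([-0.337358  , -0.71696494, -0.65337275]), 'moment': array([-0.00724784, -0.00480373,  0.05626889]), 'grasp_force': 0.0, 'gripper_width': 0.0870315948119831}
scene 47.25068585071574 [ 0.573 -0.937  0.886]
side 52.45462156434912 [-0.033 -0.909  0.572]
```

View pics/scene1.png

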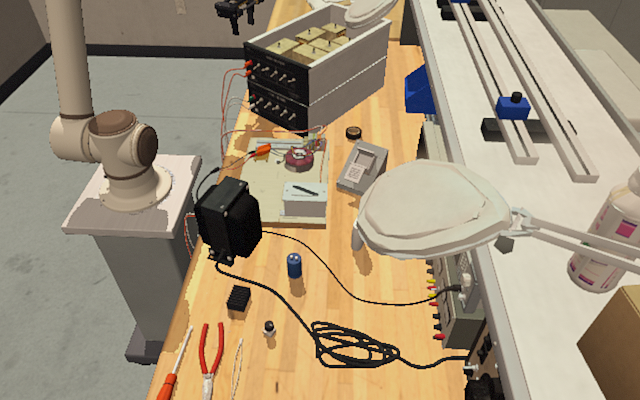

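View pics/side1.png

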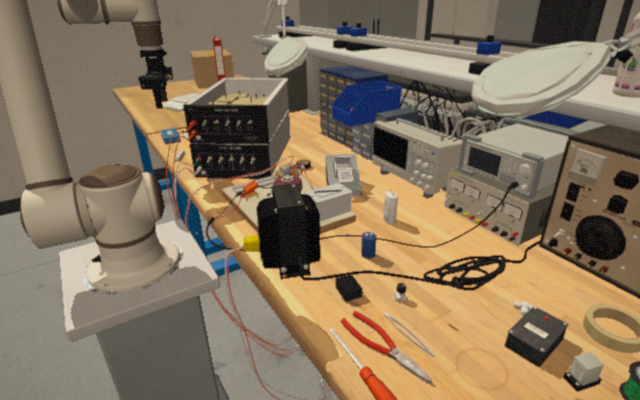

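The scene view shows the blue can at about (293,265), the dock at (363,165), the heat sink at (238,298), the pot at (268,328) and the tape at (353,132). The white oval capacitor is at (358,237), partly under the magnifier lamp. Next I'll measure these.

Run:
```python
from h import *
d=load('scene'); P=pts(d)
def at(n,u,v): print(n,(u,v),P[v,u].round(3))
for n,u,v in [('cantop',293,256),('can',293,268),('table',310,300),('sink',238,298),('pot',268,325),('tape',353,132),('oval',358,237),('lamp',400,180),('lamp',430,210),('lamp',480,240),('lamp',370,220),('lampTop',430,175),('xfm',225,200),('xfm',245,240),('box',305,200),('case',300,50),('case',340,90),('case',380,80),('toroid',300,158),('shelf',450,100),('shelf',420,60),('bin',418,90)]: at(n,u,v)
m=np.zeros(P.shape[:2],bool)
# can by colour
hsv=cv2.cvtColor(d['img'],cv2.COLOR_RGB2HSV)
for nm in ['scene','side']:
    d=load(nm);Q=pts(d);h=cv2.cvtColor(d['img'],cv2.COLOR_RGB2HSV)
    b=(h[...,0]>100)&(h[...,0]<130)&(h[...,1]>90)&(abs(Q[...,2]-.035)<.03)&(Q[...,0]>.3)&(Q[...,0]<.8)&(d['depth']>0)&(abs(Q[...,1])<.35)
    q=Q[b]; print(nm,len(q),q.min(0).round(3),q.max(0).round(3),np.median(q,0).round(3)); 
    t=q[(q[:,2]>.053)&(q[:,2]<.06)]; print('top',len(t),t.mean(0).round(4),t.min(0).round(3),t.max(0).round(3))
a=load('scene');b=load('side')
c1=cv2.resize(a['img'][125:205,320:410],None,fx=6,fy=6,interpolation=cv2.INTER_CUBIC)
c2=cv2.resize(b['img'][140:220,310:410],None,fx=6,fy=6,interpolation=cv2.INTER_CUBIC)
cv2.imwrite('pics/dock1.png',c1[:,:,::-1]);cv2.imwrite('pics/dock2.png',c2[:,:,::-1])
```

```text
cantop (293, 256) [ 0.48  -0.266  0.054]
can (293, 268) [ 0.482 -0.293  0.044]
table (310, 300) [ 0.525 -0.347 -0.001]
sink (238, 298) [ 0.365 -0.364  0.019]
pot (268, 325) [ 0.444 -0.438  0.037]
tape (353, 132) [0.623 0.306 0.002]
oval (358, 237) [ 0.631 -0.199  0.053]
lamp (400, 180) [ 0.669 -0.417  0.432]
lamp (430, 210) [ 0.7   -0.497  0.45 ]
lamp (480, 240) [ 0.754 -0.552  0.456]
lamp (370, 220) [ 0.624 -0.475  0.403]
lampTop (430, 175) [ 0.708 -0.427  0.452]
xfm (225, 200) [ 0.326 -0.211  0.173]
xfm (245, 240) [ 0.366 -0.243  0.076]
box (305, 200) [ 0.497 -0.111  0.085]
case (300, 50) [0.445 0.412 0.233]
case (340, 90) [0.575 0.387 0.11 ]
case (380, 80) [0.72  0.579 0.043]
toroid (300, 158) [0.468 0.076 0.069]
shelf (450, 100) [ 0.803 -0.096  0.377]
shelf (420, 60) [0.898 0.827 0.001]
bin (418, 90) [0.813 0.319 0.157]
scene 572 [ 0.3   -0.35   0.005] [0.645 0.345 0.064] [ 0.472 -0.286  0.022]
top 106 [ 0.4764 -0.2701  0.0558] [ 0.33  -0.293  0.053] [0.498 0.3   0.06 ]
side 269 [ 0.303 -0.296  0.006] [0.49  0.342 0.065] [ 0.469 -0.288  0.036]
top 51 [ 0.465  -0.2611  0.0553] [ 0.316 -0.295  0.053] [0.49  0.313 0.057]
```

View pics/dock1.png

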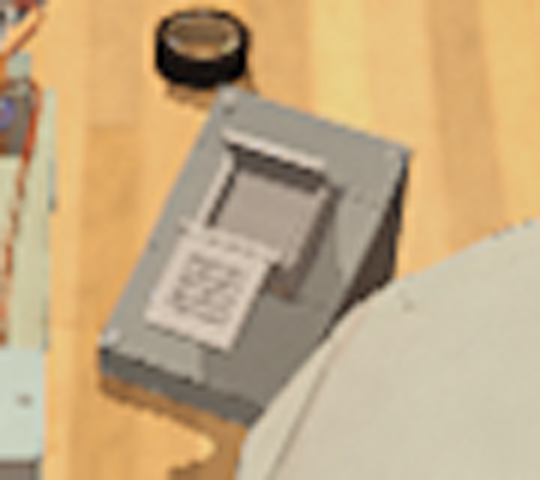

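The crop shows the sloped dock with its carrier up: thumb ledge at crop (205,290), pocket at (270,215), and rear corners at (225,88) and (410,150). The lamp hides only the front-right corner.

View pics/dock2.png

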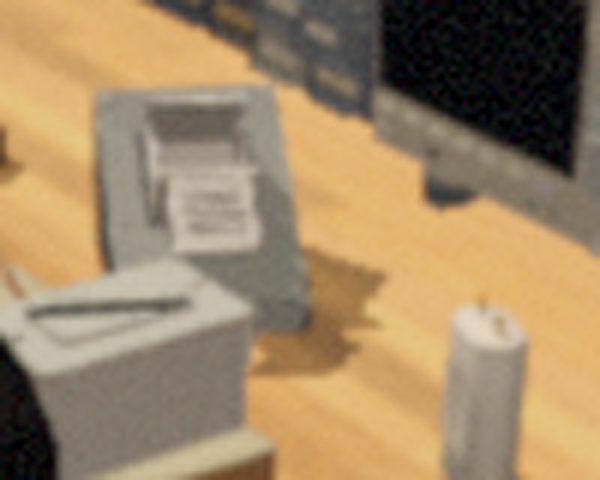

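```bash
cat > fit.py <<'E'
from h import *
from scipy.optimize import least_squares
d=load('scene'); P=pts(d)
f=200/np.tan(np.radians(d['vertical_fov'])/2)
def frame(p):
    x,y,yaw,s=p; c,sn=np.cos(yaw),np.sin(yaw); R=np.array([[c,-sn,0],[sn,c,0],[0,0,1]])
    a=np.radians(30); D=R@np.array([[np.cos(a),0,-np.sin(a)],[0,1,0],[np.sin(a),0,np.cos(a)]])
    return D,np.array([x,y,.019+s*np.sin(a)])
def lm(s): return np.array([[.144-s,.05,0],[.144-s,-.05,0],[-s,.05,0],[-.026,.022,.036],[-.074,.022,.036],[-.074,-.022,.036],[.026,.026,.036],[.026,-.026,.036]])
uv=np.array([[225,88],[410,150],[102,345],[187,228],[147,314],[232,351],[222,132],[327,163]])/6+[320,125]
def proj(X):
    E=d['extrinsics']; q=X@E[:3,:3].T+E[:3,3]; return q[:,:2]/q[:,2:]*f+[d['cx'],d['cy']]
def res(p): D,o=frame(p); return (proj(lm(p[3])@D.T+o)-uv).ravel()
if __name__=='__main__':
    r=least_squares(res,[.63,.13,1.3,.08],loss='soft_l1'); print(r.x.round(4),r.fun.reshape(-1,2).round(2))
    D,o=frame(r.x); print('floor',o.round(4),'ledge',(o+D@[-.05,0,.036]).round(4)); print(D.round(3))
    # depth check
    L=(P-o)@D; v=d['depth']>0
    for n,c,z in [('ledge',(-.05,0),.036),('floor',(0,0),0),('deck',(-.01,-.04),0),('deckR',(.045,.0),0)]:
        m=v&(abs(L[...,0]-c[0])<.008)&(abs(L[...,1]-c[1])<.008)&(abs(L[...,2])<.06); print(n,z,m.sum(),np.median(L[m][:,2]).round(4))
    ld=v&(abs(L[...,2]-.036)<.006)&(L[...,0]<-.03)&(L[...,0]>-.09)&(abs(L[...,1])<.04); q=L[ld]; print('ledge ext',np.percentile(q,[2,98],axis=0).round(3))
    np.savez('dock.npz',D=D,o=o)
    for nm in ['scene','side']:
        dd=load(nm);Q=pts(dd); b=(abs(Q[...,0]-.475)<.05)&(abs(Q[...,1]+.275)<.05)&(dd['depth']>0)
        q=Q[b&(Q[...,2]>.008)&(Q[...,2]<.052)]
        cf=least_squares(lambda c:np.hypot(q[:,0]-c[0],q[:,1]-c[1])-.0175,[.475,-.27],loss='soft_l1',f_scale=.002); print(nm,len(q),cf.x.round(4),abs(cf.fun).mean().round(4))
        t=Q[b&(Q[...,2]>.0535)&(Q[...,2]<.059)]; print('  top',((t.min(0)+t.max(0))/2).round(4),t.mean(0).round(4),'h',np.median(t[:,2]),'ext',np.ptp(t,axis=0).round(3))
E
python3 fit.py
```

```text
[0.6513 0.0768 1.1124 0.0841] [[-0.49 -0.35]
 [ 0.58 -0.27]
 [-0.69  0.2 ]
 [ 0.16  0.06]
 [-0.34  0.84]
 [-0.07 -0.07]
 [ 0.67 -0.48]
 [ 0.18  0.01]]
floor [0.6513 0.0768 0.0611] ledge [0.6241 0.0218 0.0672]
[[ 0.383 -0.897 -0.221]
 [ 0.777  0.443 -0.448]
 [ 0.5    0.     0.866]]
ledge 0.036 36 0.0362
floor 0 28 -0.0012
deck 0 43 -0.0018
deckR 0 28 -0.0001
ledge ext [[-0.075 -0.018  0.032]
 [-0.031  0.025  0.041]]
scene 174 [ 0.4811 -0.2751] 0.001
  top [ 0.4811 -0.2757  0.0562] [ 0.4814 -0.2769  0.056 ] h 0.055833071740433685 ext [0.033 0.035 0.005]
side 230 [ 0.4802 -0.2764] 0.0008
  top [ 0.4784 -0.2776  0.0562] [ 0.4779 -0.2793  0.056 ] h 0.055976301740951806 ext [0.034 0.035 0.005]
```

Everything agrees with the given sizes: the ledge and floor depths fit, and both cameras put the can within 2 mm. The tool can only turn about its vertical axis. So I'll grip the can near its top with the finger line along dock y, let the ledge tilt it 30° in a light grip, then insert it. First, a check of obstacle heights.

Run:
```python
from h import *
Q=np.concatenate([pts(load(n))[load(n)['depth']>0] for n in('scene','side')])
xs=np.arange(.2,.95,.05); ys=np.arange(.6,-.6,-.05)
print('      '+' '.join(f'{x:4.2f}' for x in xs))
for y in ys:
    r=[]
    for x in xs:
        m=(abs(Q[:,0]-x)<.025)&(abs(Q[:,1]-y)<.025); r.append(f'{int(1000*np.percentile(Q[m][:,2],99)):4d}' if m.sum()>3 else '   .')
    print(f'{y:5.2f}',' '.join(r))
```

```text
0.20 0.25 0.30 0.35 0.40 0.45 0.50 0.55 0.60 0.65 0.70 0.75 0.80 0.85 0.90
 0.60  489  372  389 -754  252  252  214  203  200    .  410  448    4  423  424
 0.55  547  546    2  252  253  227  216  205  357  394  406  421  377  423  423
 0.50  335  335  250  253  225  223  227  227  365  391  414  369  378  423  423
 0.45   -1  329  252  250  225  233  232  242  362  390  412  413  379  422  423
 0.40  175  251  252  252  231  233  243  252  360  388  403  390  380  459  468
 0.35  170  194  251  252  252  232  251  251  350  378  388  376  379  447  409
 0.30   -1    3    3  229  252  252  251  252   21   21    4  374  379  452  460
 0.25   37   51   52   51  203  252  252   23   19   21    4  372  379  424  425
 0.20   31   51   53   38   37   55   82   89    3    2    .  371  379  424  425
 0.15    0    3   44   69   47   66   84   81   86   92    2  374  380  425  425
 0.10   16   18   46   66   61   77   89   70   78  105   91  376  379  425  426
 0.05   12    2   28   29   40   63   81   36   80  103   72  375  379  425  426
-0.00    8    2   27   28   28   28   27   27   68   
[... 218 characters left out ...]
47   27   27   26   81   90    2  376  379  424  426
-0.20    0  153  174  174  147    3    9    5   82   82    2  377  379  467  470
-0.25    0  167  173  171    3   57   60    8    3    3    3  374  379  461  468
-0.30    0    3   30   13   11   57   58    6    8    3    3    4  379  425  425
-0.35    0    3    3   28   27    9    8    3    9  422  434    4  377  424  425
-0.40    0    3    3   26   23    3   10   10  399  434  457  465  229  379  379
-0.45    0    9   12   12    7   35    8   36  405  434  462  479  229  378  379
-0.50    0   11   12   13    7    3    3   35  399  433  463  483  484  379  529
-0.55    0   22   11   12    7    3    3    3    3  428  458  481  507  379  555
```

```bash
cat >> h.py <<'E'
from scipy.spatial.transform import Rotation as Ro
def go(t,yaw=None):
    s=monitor.sense(); R=Ro.from_quat(s['tool_rot']).as_matrix(); w=np.arctan2(R[1,0],R[0,0])
    print('t',round(s['t'],2),'pos',s['ee_pos'].round(4),'yaw',round(w,4),'tilt',R[2].round(4),'wf',s['wrist_force'].round(2),'wid',round(s['gripper_width'],4),'gf',round(s['grasp_force'],1),'q',s['joint_positions'].round(2))
    print('tool inc cm',(R.T@(np.array(t)-s['ee_pos'])*100).round(2),'turn',None if yaw is None else round(-(yaw-w),3))
E
python3 -c "
from h import *
go([.4807,-.2757,.31])"
```

```text
t 0.1 pos [0.2338 0.579  0.2215] yaw -0.384 tilt [ 1.e-04  2.e-03 -1.e+00] wf [ 0.53 -0.35 -0.25] wid 0.0871 gf 0.0 q [ 1.45  0.39  0.01 -0.   -1.19 -0.26]
tool inc cm [54.91 70.02 -8.7 ] turn None
```

Emit:
step_arm([
  [[0, 0, -4], 0, 0],
  [[0, 0, -5], 0, 0],
  [[1, 0, 0], 0, 0],
  [[2, 3.0, 0], 0, 0],
  [[3, 3.5, 0], 0, 0],
  [[3, 3.5, 0], 0, 0],
  [[3, 3.5, 0], 0, 0],
  [[3, 3.5, 0], 0, 0],
])

```text
t: 0.9
ee_pos: [0.3096, 0.3637, 0.3121]
tool_rot: [0.982, -0.19, -0.0, 0.0]
wrist_force: [1.0, 0.0, -0.4]
gripper_width: 0.0872
grasp_force: 0.0
```

Emit:
step_arm([
  [[3, 4, 0], 0, 0],
  [[3, 4, 0], 0, 0],
  [[3, 4, 0], 0, 0],
  [[3, 4, 0], 0, 0],
  [[3, 4, 0], 0, 0],
  [[3, 4, 0], 0, 0],
  [[3, 4, 0], 0, 0],
  [[3, 4, 0], 0, 0],
])

```text
t: 1.7
ee_pos: [0.4119, -0.0229, 0.3126]
tool_rot: [0.982, -0.19, 0.0, -0.0]
wrist_force: [0.9, 0.2, -0.4]
gripper_width: 0.0874
grasp_force: 0.0
```

```bash
python3 -c "
from h import *
go([.4807,-.2757,.15])"
```

```text
t 1.7 pos [ 0.4119 -0.0229  0.3126] yaw -0.3833 tilt [ 7.e-04 -8.e-04 -1.e+00] wf [ 0.86  0.16 -0.4 ] wid 0.0874 gf 0.0 q [ 0.34 -0.05 -0.3  -0.   -1.32  0.85]
tool inc cm [15.82 20.88 16.25] turn None
```

Emit:
step_arm([
  [[3, 4, 0], 0, 0],
  [[3, 4, 0], 0, 0],
  [[3, 4, 0], 0, 0],
  [[3, 4, 0], 0, 0],
  [[2.5, 3, 2], 0, 0],
  [[1, 1.5, 4], 0, 0],
  [[0, 0, 4], 0, 0],
  [[0, 0, 4], 0, 0],
])

```text
t: 2.5
ee_pos: [0.4785, -0.2698, 0.1704]
tool_rot: [0.981, -0.192, -0.0, -0.0]
wrist_force: [0.7, 1.0, 0.1]
gripper_width: 0.0872
grasp_force: 0.0
```

```bash
python3 -c "
from h import *
go([.4807,-.2757,.026])
d=cam('wrist','w1.png');P=pts(d);b=(abs(P[...,0]-.48)<.04)&(abs(P[...,1]+.276)<.04)&(abs(P[...,2]-.056)<.003)&(d['depth']>0);q=P[b];print(b.sum(),((q.min(0)+q.max(0))/2).round(4),np.ptp(q,axis=0))"
```

```text
t 2.5 pos [ 0.4785 -0.2698  0.1704] yaw -0.3858 tilt [-5.e-04 -2.e-04 -1.e+00] wf [0.72 1.   0.07] wid 0.0872 gf 0.0 q [-0.22  0.3  -0.26 -0.   -1.01  1.4 ]
tool inc cm [ 0.43  0.47 14.44] turn None
1166 [ 0.4822 -0.2759  0.0559] [0.03485757 0.0344388  0.0057043 ]
```

Emit:
step_arm([
  [[0.4, 0.4, 3], 0, 0],
  [[0, 0, 3], 0, 0],
  [[0, 0, 3], 0, 0],
  [[0, 0, 2], 0, 0],
  [[0, 0, 1], 0, 0],
  [[0, 0, 0], 0, 0],
  [[0, 0, 0], 0, 0],
  [[0, 0, 0], 0, 0],
])

```text
t: 3.35
ee_pos: [0.4824, -0.2745, 0.0541]
tool_rot: [0.982, -0.191, 0.001, 0.0]
wrist_force: [-0.0, -1.2, 0.3]
gripper_width: 0.0872
grasp_force: 0.0
```

```bash
python3 -c "
from h import *
go([.481,-.2757,.026])"
```

```text
t 3.35 pos [ 0.4824 -0.2745  0.0541] yaw -0.3834 tilt [ 3.e-03 -2.e-04 -1.e+00] wf [-0.01 -1.24  0.31] wid 0.0872 gf 0.0 q [-0.23  0.45 -0.38  0.   -0.74  1.41]
tool inc cm [-0.1   0.17  2.81] turn None
```

Emit:
step_arm([
  [[-0.1, 0.1, 1.4], 0, 0],
  [[0, 0, 1.4], 0, 0],
  [[0, 0, 0], 0, 120],
  [[0, 0, 0], 0, 255],
  [[0, 0, 0], 0, 255],
  [[0, 0, 0], 0, 255],
  [[0, 0, 0], 0, 255],
  [[0, 0, 0], 0, 255],
], newtons=8)

```text
t: 4.15
ee_pos: [0.4802, -0.2748, 0.0249]
tool_rot: [0.982, -0.191, 0.0, 0.0]
wrist_force: [-0.7, -0.7, -0.5]
gripper_width: 0.047
grasp_force: 0.0
```

```bash
python3 -c "
from h import *
go([.4807,-.2757,.026])"
```

```text
t 4.15 pos [ 0.4802 -0.2748  0.0249] yaw -0.3837 tilt [ 6.e-04 -1.e-04 -1.e+00] wf [-0.7  -0.74 -0.51] wid 0.047 gf 0.0 q [-0.23  0.49 -0.4   0.   -0.68  1.41]
tool inc cm [ 0.08  0.07 -0.11] turn None
```

Still closing; I'll finish the grip, then lift.

Emit:
step_arm([
  [[0, 0, 0], 0, 255],
  [[0, 0, 0], 0, 255],
  [[0, 0, 0], 0, 255],
  [[0, 0, 0], 0, 255],
  [[0, 0, 0], 0, 255],
  [[0, 0, -1], 0, 255],
  [[0, 0, -2], 0, 255],
  [[0, 0, -3], 0, 255],
])

```text
t: 4.95
ee_pos: [0.4786, -0.2744, 0.0841]
tool_rot: [0.982, -0.191, -0.002, -0.0]
wrist_force: [0.1, -0.0, -0.2]
gripper_width: 0.0347
grasp_force: 8.0
```

```bash
python3 -c "
from h import *
dk=np.load('dock.npz');D,o=dk['D'],dk['o']
print('over ledge TCP',o+D@[-.05,0,.081]-[0,0,.019],'contact align tcp')
go([.624,.022,.2],-2.0292)"
```

```text
over ledge TCP [0.61418516 0.00160969 0.08721003] contact align tcp
t 4.95 pos [ 0.4786 -0.2744  0.0841] yaw -0.3841 tilt [-4.3e-03  4.0e-04 -1.0e+00] wf [ 0.05 -0.03 -0.2 ] wid 0.0347 gf 8.0 q [-0.23  0.4  -0.35 -0.   -0.82  1.41]
tool inc cm [  2.32 -32.92 -11.62] turn 1.645
```

Emit:
step_arm([
  [[0, 0, -4], 0, 255],
  [[0, 0, -4], 0, 255],
  [[0, 0, -4], 0.14, 255],
  [[0, 0, 0], 0.145, 255],
  [[0, 0, 0], 0.145, 255],
  [[0, 0, 0], 0.145, 255],
  [[0, 0, 0], 0.145, 255],
  [[0, 0, 0], 0.145, 255],
])

```text
t: 5.75
ee_pos: [0.4797, -0.2747, 0.205]
tool_rot: [0.81, -0.587, 0.0, -0.0]
wrist_force: [0.4, 0.3, -1.3]
gripper_width: 0.0347
grasp_force: 8.0
```

Emit:
step_arm([
  [[0, 0, 0], 0.14, 255],
  [[0, 0, 0], 0.14, 255],
  [[0, 0, 0], 0.14, 255],
  [[0, 0, 0], 0.14, 255],
  [[0, 0, 0], 0.14, 255],
  [[0, 0, 0], 0.08, 255],
  [[0, 0, 0], 0, 255],
  [[0, 0, 0], 0, 255],
])

```text
t: 6.55
ee_pos: [0.4799, -0.2747, 0.2048]
tool_rot: [-0.529, 0.849, -0.0, 0.0]
wrist_force: [0.3, -0.4, -0.9]
gripper_width: 0.0348
grasp_force: 8.0
```

```bash
python3 -c "
from h import *
go([.6142,.0016,.16],-2.0292)"
```

```text
t 6.55 pos [ 0.4799 -0.2747  0.2048] yaw -2.0271 tilt [-1.e-04 -2.e-04 -1.e+00] wf [ 0.32 -0.41 -0.9 ] wid 0.0348 gf 8.0 q [-0.23  0.28 -0.2  -0.   -1.1  -0.23]
tool inc cm [-30.72   0.12   4.49] turn 0.002
```

```bash
cat >> h.py <<'E'
dk=np.load('dock.npz');D,o=dk['D'],dk['o']
hx=np.array([D[0,0],D[1,0],0])/np.hypot(D[0,0],D[1,0])
def hv(h,v): return np.array([o[0],o[1],o[2]+v-.019])+hx*h   # pinch at (h,v) rel floor -> TCP
def pk(x,z,y=0): return o+D@[x,y,z]-[0,0,.019]
E
python3 -c "
from h import *
print(hv(.032,.0832),pk(.0435,.071),pk(0,.09),pk(0,.047))
t=hv(.032,.0832);t[2]=.2
go(t,-2.0292)"
```

```text
[0.66543001 0.10545524 0.12526197] [0.65223044 0.07870688 0.12529978] [0.63135565 0.03640498 0.12000426] [0.64086992 0.05568525 0.08276517]
t 6.55 pos [ 0.4799 -0.2747  0.2048] yaw -2.0271 tilt [-1.e-04 -2.e-04 -1.e+00] wf [ 0.32 -0.41 -0.9 ] wid 0.0348 gf 8.0 q [-0.23  0.28 -0.2  -0.   -1.1  -0.23]
tool inc cm [-42.3    0.09   0.49] turn 0.002
```

Emit:
step_arm([
  [[-3, 0, 0], 0, 255],
  [[-5, 0, 0], 0, 255],
  [[-5, 0, 0], 0, 255],
  [[-5, 0, 0], 0, 255],
  [[-5, 0, 0], 0, 255],
  [[-5, 0, 0], 0, 255],
  [[-5, 0, 0], 0, 255],
  [[-5, 0, 0], 0, 255],
])

```text
t: 7.35
ee_pos: [0.6485, 0.0681, 0.2048]
tool_rot: [-0.529, 0.849, -0.0, 0.0]
wrist_force: [1.1, -0.3, -1.1]
gripper_width: 0.0345
grasp_force: 8.0
```

Emit:
step_arm([
  [[-3, 0, 0], 0, 255],
  [[-1.3, 0.1, 0], 0, 255],
  [[0, 0, 1.5], 0, 255],
  [[0, 0, 1.5], 0, 255],
  [[0, 0, 1], 0, 255],
  [[0, 0, 0], 0, 255],
  [[0, 0, 0], 0, 255],
  [[0, 0, 0], 0, 255],
], newtons=6)

```text
t: 8.15
ee_pos: [0.6667, 0.1048, 0.1657]
tool_rot: [-0.528, 0.849, -0.0, 0.001]
wrist_force: [0.5, 0.2, -0.4]
gripper_width: 0.0345
grasp_force: 6.0
```

```bash
python3 -c "
from h import *
go(hv(.032,.0832),-2.0292)
go(pk(.0435,.071))
c=[cam(n)['img'] for n in ('side','scene')]
a=cv2.resize(c[0][100:220,290:410],None,fx=4,fy=4,interpolation=3);b=cv2.resize(c[1][80:200,320:400],None,fx=4,fy=4,interpolation=3)
cv2.imwrite('pics/pre.png',np.hstack([a,b])[:,:,::-1])"
```

```text
t 8.15 pos [0.6667 0.1048 0.1657] yaw -2.0289 tilt [-0.0012 -0.0015 -1.    ] wf [ 0.46  0.24 -0.42] wid 0.0345 gf 6.0 q [ 0.4   0.51  0.06  0.   -1.12 -0.85]
tool inc cm [0.01 0.15 4.05] turn 0.0
t 8.15 pos [0.6667 0.1048 0.1657] yaw -2.0289 tilt [-0.0012 -0.0015 -1.    ] wf [ 0.46  0.24 -0.42] wid 0.0345 gf 6.0 q [ 0.4   0.51  0.06  0.   -1.12 -0.85]
tool inc cm [2.99 0.15 4.04] turn None
```

View pics/pre.png

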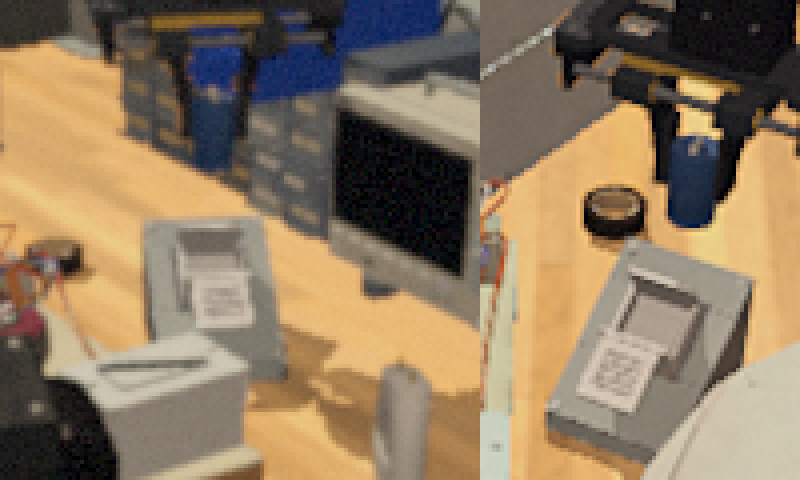

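The can hangs upright in the fingers behind the pocket's high wall: scene crop around (692,185), side crop around (213,130). Now down 4 cm, then 3 cm downhill so the wall's outer face tilts it.

Emit:
step_arm([
  [[0, 0.1, 1.5], 0, 255],
  [[0, 0, 1.5], 0, 255],
  [[0, 0, 1], 0, 255],
  [[0, 0, 0], 0, 255],
  [[0.4, 0, 0], 0, 255],
  [[0.4, 0, 0], 0, 255],
  [[0.4, 0, 0], 0, 255],
  [[0, 0, 0], 0, 255],
], newtons=5)

```text
t: 9.05
ee_pos: [0.6608, 0.0948, 0.1262]
tool_rot: [-0.528, 0.849, -0.0, 0.002]
wrist_force: [0.6, 1.7, 1.2]
gripper_width: 0.0349
grasp_force: 5.0
```

```bash
python3 -c "
from h import *
go(pk(.0435,.071))"
```

```text
t 9.05 pos [0.6608 0.0948 0.1262] yaw -2.0289 tilt [-0.0026 -0.0025 -1.    ] wf [0.58 1.75 1.23] wid 0.0349 gf 5.0 q [ 0.38  0.53 -0.01  0.   -1.03 -0.84]
tool inc cm [1.83 0.05 0.09] turn None
```

Emit:
step_arm([
  [[0.4, 0, 0], 0, 255],
  [[0.4, 0, 0], 0, 255],
  [[0.4, 0, 0], 0, 255],
  [[0.4, 0, 0], 0, 255],
  [[0.2, 0, 0], 0, 255],
  [[0, 0, 0], 0, 255],
  [[0, 0, 0], 0, 255],
  [[0, 0, 0], 0, 255],
])

```text
t: 9.85
ee_pos: [0.6514, 0.0784, 0.1238]
tool_rot: [-0.528, 0.849, 0.0, -0.001]
wrist_force: [-0.2, 0.1, -0.6]
gripper_width: 0.0349
grasp_force: 5.0
```

```bash
python3 -c "
from h import *
go(pk(.0435,.071))
go(pk(.0435,.091))
c=[cam(n)['img'] for n in ('side','scene')]
a=cv2.resize(c[0][120:220,310:390],None,fx=5,fy=5,interpolation=3);b=cv2.resize(c[1][90:190,330:400],None,fx=5,fy=5,interpolation=3)
cv2.imwrite('pics/tilt.png',np.hstack([a,b])[:,:,::-1])"
```

```text
t 9.85 pos [0.6514 0.0784 0.1238] yaw -2.029 tilt [ 0.0014  0.0015 -1.    ] wf [-0.2   0.12 -0.55] wid 0.0349 gf 5.0 q [ 0.37  0.52 -0.04 -0.   -1.02 -0.82]
tool inc cm [-0.07 -0.06 -0.15] turn None
t 9.85 pos [0.6514 0.0784 0.1238] yaw -2.029 tilt [ 0.0014  0.0015 -1.    ] wf [-0.2   0.12 -0.55] wid 0.0349 gf 5.0 q [ 0.37  0.52 -0.04 -0.   -1.02 -0.82]
tool inc cm [ 0.94 -0.06 -1.88] turn None
```

View pics/tilt.png

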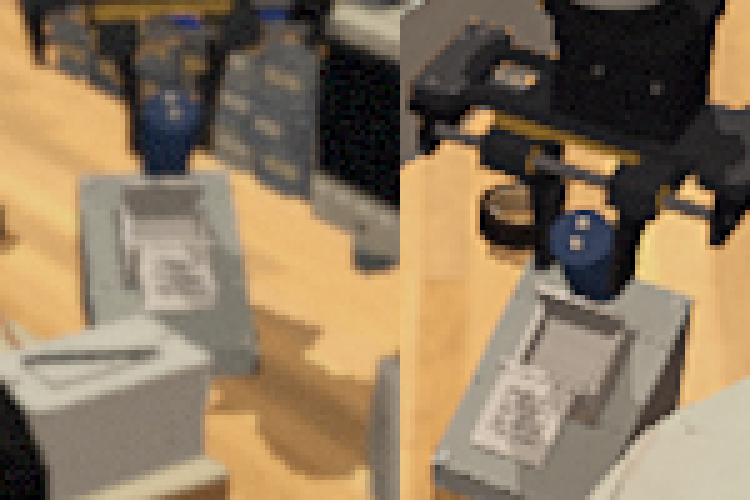

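The can is now tilted toward the front: its top faces the camera at scene crop (583,235) and side crop (168,110). I'll measure the tilt by fitting a cylinder.

```bash
cat > canfit.py <<'E'
from h import *
from scipy.optimize import least_squares
def canfit(dx=0,fresh=True,names=('scene','side'),c0=None,r=.05):
    s=monitor.sense(); P=s['ee_pos']-np.array([0,0,-.019]) if c0 is None else c0
    Q=[]
    for n in names:
        d=cam(n) if fresh else load(n); p=pts(d); h=cv2.cvtColor(d['img'],cv2.COLOR_RGB2HSV)
        m=(h[...,0]>95)&(h[...,0]<130)&(h[...,1]>110)&(d['depth']>0)&(np.linalg.norm(p-P,axis=-1)<r); Q.append((p[m]-o)@D)
    q=np.vstack(Q); Pl=(P-o)@D
    def res(a):  # axis point (x,y) at z=Pl.z, slopes
        z=np.array([np.tan(a[2]),np.tan(a[3]),1]); z/=np.linalg.norm(z); w=q-np.array([a[0],a[1],Pl[2]]); al=w@z
        rd=np.linalg.norm(w-np.outer(al,z),axis=1)
        return np.maximum(rd-.0175,al-a[4])  # signed dist to cylinder w/ top
    best=min((least_squares(res,[Pl[0],Pl[1],t,0,.011],loss='soft_l1',f_scale=.001) for t in(0,.26,.5)),key=lambda r:r.cost)
    a=best.x; print(len(q),'pinch local',Pl.round(4),'axis xy',a[:2].round(4),'tilt deg',np.degrees(a[2:4]).round(1),'top above pinch z',a[4].round(4),'res',abs(best.fun).mean().round(4))
if __name__=='__main__': canfit(fresh=False)
E
python3 canfit.py
```

```text
153 pinch local [0.0422 0.0007 0.07  ] axis xy [0.0397 0.0006] tilt deg [-2.6 -3.5] top above pinch z 0.0152 res 0.002
```

Emit:
step_arm([
  [[0.5, 0, -0.9], 0, 255],
  [[0.5, 0, -0.9], 0, 255],
  [[0.5, 0, -0.8], 0, 255],
  [[0.9, 0, 0.5], 0, 255],
  [[0.9, 0, 0.5], 0, 255],
  [[0.9, 0, 0.5], 0, 255],
  [[0.8, 0, 0.5], 0, 255],
  [[0, 0, 0], 0, 255],
], newtons=8)

```text
t: 10.75
ee_pos: [0.6284, 0.0324, 0.129]
tool_rot: [-0.528, 0.85, 0.001, -0.002]
wrist_force: [-0.2, 0.5, -1.9]
gripper_width: 0.0347
grasp_force: 8.0
```

```bash
python3 -c "
from canfit import *
go(pk(.001,.05))
canfit()
c=[load(n)['img'] for n in ('side','scene')]
a=cv2.resize(c[0][120:220,310:390],None,fx=5,fy=5,interpolation=3);b=cv2.resize(c[1][90:190,330:400],None,fx=5,fy=5,interpolation=3)
cv2.imwrite('pics/over.png',np.hstack([a,b])[:,:,::-1])"
```

```text
t 10.75 pos [0.6284 0.0324 0.129 ] yaw -2.0303 tilt [ 0.0021  0.0027 -1.    ] wf [-0.16  0.53 -1.89] wid 0.0347 gf 8.0 q [ 0.31  0.47 -0.1  -0.   -1.   -0.77]
tool inc cm [-2.58 -0.1   4.31] turn None
127 pinch local [0.0003 0.0009 0.1003] axis xy [-0.0019  0.0009] tilt deg [-4.4  2.4] top above pinch z 0.0165 res 0.002
```

View pics/over.png

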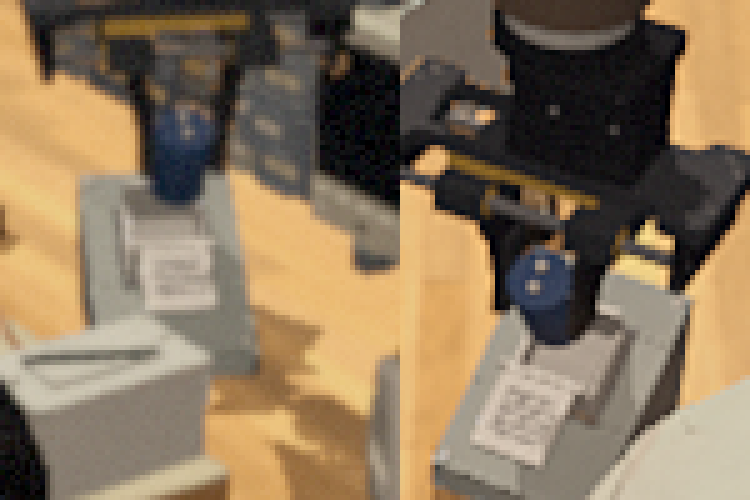

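The can hangs over the pocket, tilted to match and centred within about 2 mm. Inserting along the slide.

Emit:
step_arm([
  [[-0.5, 0, 0.7], 0, 255],
  [[-0.4, 0, 0.7], 0, 255],
  [[-0.4, 0, 0.7], 0, 255],
  [[-0.4, 0, 0.7], 0, 255],
  [[-0.4, 0, 0.65], 0, 255],
  [[0, 0, 0], 0, 255],
  [[0, 0, 0], 0, 255],
  [[0, 0, 0], 0, 255],
])

```text
t: 11.65
ee_pos: [0.638, 0.0511, 0.0957]
tool_rot: [-0.528, 0.849, -0.0, -0.002]
wrist_force: [-3.1, -5.6, 3.1]
gripper_width: 0.0348
grasp_force: 8.0
```

```bash
python3 -c "
from canfit import *
go(pk(.002,.048))
canfit()"
```

```text
t 11.65 pos [0.638  0.0511 0.0957] yaw -2.029 tilt [ 0.0041  0.002  -1.    ] wf [-3.15 -5.57  3.14] wid 0.0348 gf 8.0 q [ 0.33  0.52 -0.11  0.   -0.94 -0.79]
tool inc cm [-0.67 -0.06  1.11] turn None
82 pinch local [0.0018 0.0006 0.0609] axis xy [-0.0025  0.0014] tilt deg [-10.3  -0.5] top above pinch z 0.018 res 0.002
```

```bash
python3 -c "
from h import *
c=[load('side')['img'],load('scene')['img'],cam('wrist')['img']]
a=cv2.resize(c[0][130:210,310:370],None,fx=5,fy=5,interpolation=3);b=cv2.resize(c[1][110:190,330:390],None,fx=5,fy=5,interpolation=3)
w=cv2.resize(c[2],(640,400))[:,:][:, 220:420]
cv2.imwrite('pics/ins.png',np.hstack([a,b,w])[:,:,::-1])"
```

```text
(no output)
```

View pics/ins.png

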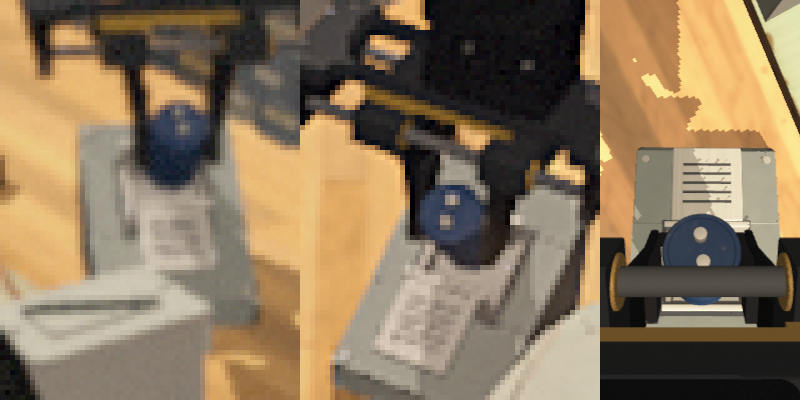

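The can is inside the pocket but leans about 10° too far downhill, with its base against the high wall. I'll shift 3 mm downhill and continue gently.

Emit:
step_arm([
  [[0.3, 0, 0.15], 0, 255],
  [[0, 0, 0], 0, 255],
  [[-0.1, 0, 0.2], 0, 255],
  [[-0.1, 0, 0.2], 0, 255],
  [[-0.1, 0, 0.15], 0, 255],
  [[0, 0, 0], 0, 255],
  [[0, 0, 0], 0, 255],
  [[0, 0, 0], 0, 255],
], newtons=4)

```text
t: 12.6
ee_pos: [0.639, 0.0528, 0.0888]
tool_rot: [-0.528, 0.849, 0.0, -0.0]
wrist_force: [-1.4, -2.0, -1.6]
gripper_width: 0.0348
grasp_force: 4.0
```

```bash
python3 -c "
from canfit import *
go(pk(0,.048))
canfit()"
```

```text
t 12.6 pos [0.639  0.0528 0.0888] yaw -2.0288 tilt [ 1.e-04  5.e-04 -1.e+00] wf [-1.44 -1.95 -1.63] wid 0.0348 gf 4.0 q [ 0.33  0.53 -0.12 -0.   -0.93 -0.79]
tool inc cm [-0.29 -0.04  0.52] turn None
39 pinch local [0.0001 0.0004 0.054 ] axis xy [-0.0081  0.0016] tilt deg [-8.6 24.1] top above pinch z 0.059 res 0.004
```

Emit:
step_arm([
  [[0.05, 0, 0.15], 0, 255],
  [[-0.1, 0, 0.15], 0, 255],
  [[-0.1, 0, 0.2], 0, 255],
  [[-0.1, 0, 0.15], 0, 255],
  [[0, 0, 0], 0, 255],
  [[0, 0, 0], 0, 255],
  [[0, 0, 0], 0, 255],
  [[0, 0, 0], 0, 255],
])

```text
t: 13.5
ee_pos: [0.6408, 0.0551, 0.083]
tool_rot: [-0.528, 0.849, -0.0, 0.001]
wrist_force: [-1.7, -0.9, 5.3]
gripper_width: 0.0345
grasp_force: 4.0
```

```bash
python3 -c "
from canfit import *
go(pk(0,.045))
for n in('scene','side'):
    d=cam(n);L=(pts(d)-o)@D;h=cv2.cvtColor(d['img'],cv2.COLOR_RGB2HSV)
    m=(h[...,0]>95)&(h[...,0]<130)&(h[...,1]>110)&(d['depth']>0)&(np.hypot(L[...,0],L[...,1])<.04)&(L[...,2]>.0)&(L[...,2]<.09); q=L[m]
    print(n,len(q),np.percentile(q,[2,50,98],axis=0).round(4).tolist())
    e=(abs(L[...,0]+.06)<.012)&(abs(L[...,1])<.012)&(abs(L[...,2]-.02)<.03);print('ledge z',np.median(L[e][:,2]).round(4))
"
```

```text
t 13.5 pos [0.6408 0.0551 0.083 ] yaw -2.0286 tilt [-0.001  -0.0011 -1.    ] wf [-1.69 -0.88  5.33] wid 0.0345 gf 4.0 q [ 0.34  0.54 -0.12  0.   -0.91 -0.79]
tool inc cm [-0.15  0.02  0.2 ] turn None
scene 29 [[-0.0007, -0.0191, 0.0325], [0.0079, 0.0028, 0.0493], [0.0246, 0.0258, 0.0867]]
ledge z 0.0302
side 13 [[-0.0321, -0.0076, 0.046], [-0.0223, 0.0126, 0.0627], [-0.0022, 0.0172, 0.0747]]
ledge z 0.0297
```

The carrier is starting to give under about 5.5 N, so the base is on the floor. I'll release and back straight up.

Emit:
step_arm([
  [[0, 0, -0.2], 0, 120],
  [[0, 0, 0], 0, 120],
  [[0, 0, 0], 0, 120],
  [[0, 0, 0], 0, 120],
  [[0, 0, 0], 0, 100],
  [[0, 0, 0], 0, 100],
  [[0, 0, -1], 0, 100],
  [[0, 0, -2], 0, 60],
])

```text
t: 14.4
ee_pos: [0.6392, 0.0546, 0.1137]
tool_rot: [-0.528, 0.849, 0.001, -0.002]
wrist_force: [-0.4, -0.2, -0.4]
gripper_width: 0.0555
grasp_force: 0.0
```

Emit:
step_arm([
  [[0, 0, -3], 0, 60],
  [[0, 0, -3], 0, 60],
  [[-3, 0, -3], 0, 60],
  [[-5, 0, -1], 0, 60],
  [[-4, 0, 0], 0, 60],
  [[0, 0, 0], 0, 60],
  [[0, 0, 0], 0, 60],
  [[0, 0, 0], 0, 60],
])

```text
t: 15.2
ee_pos: [0.6925, 0.1608, 0.2146]
tool_rot: [-0.528, 0.849, -0.0, -0.0]
wrist_force: [-0.5, 0.7, 0.4]
gripper_width: 0.0667
grasp_force: 0.0
```

```bash
python3 -c "
from canfit import *
go(pk(-.05,.036))
canfit(c0=o+D@np.array([0,0,.04]))
canfit(c0=o+D@np.array([0,0,.04]),names=('scene',),fresh=False)
c=[load('side')['img'],load('scene')['img']]
a=cv2.resize(c[0][130:210,310:390],None,fx=5,fy=5,interpolation=3);b=cv2.resize(c[1][120:200,330:410],None,fx=5,fy=5,interpolation=3)
cv2.imwrite('pics/rel.png',np.hstack([a,b])[:,:,::-1])
for n in('scene','side'):
    L=(pts(load(n))-o)@D
    e=(abs(L[...,0]+.05)<.015)&(abs(L[...,1])<.015)&(abs(L[...,2]-.02)<.03);print('ledge z',np.median(L[e][:,2]).round(4))
"
```

```text
t 15.2 pos [0.6925 0.1608 0.2146] yaw -2.0292 tilt [ 6.e-04  2.e-04 -1.e+00] wf [-0.55  0.66  0.37] wid 0.0667 gf 0.0 q [ 0.45  0.54  0.24  0.   -1.27 -0.91]
tool inc cm [15.48 -0.03 16.64] turn None
0 pinch local [ 0.   -0.    0.04] axis xy [ 0. -0.] tilt deg [0. 0.] top above pinch z 0.011 res nan
0 pinch local [ 0.   -0.    0.04] axis xy [ 0. -0.] tilt deg [0. 0.] top above pinch z 0.011 res nan
ledge z 0.0353
ledge z 0.0362canfit.py:15: RuntimeWarning: Mean of empty slice.
  a=best.x; print(len(q),'pinch local',Pl.round(4),'axis xy',a[:2].round(4),'tilt deg',np.degrees(a[2:4]).round(1),'top above pinch z',a[4].round(4),'res',abs(best.fun).mean().round(4))
  ret = ret.dtype.type(ret / rcount)
```

View pics/rel.png

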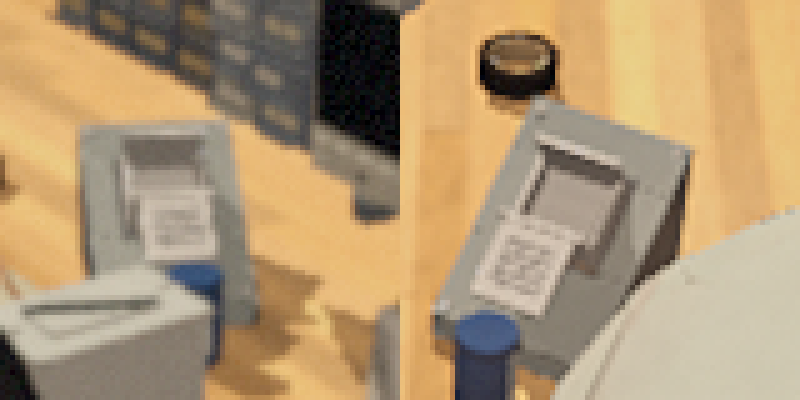

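The can didn't stay: it tumbled over the low wall. It now stands in front of the dock, at scene crop (488,350), with no terminals visible on top. The carrier is up and empty. I'll measure the can numerically.

```bash
python3 -c "
from h import *
for n in('scene','side'):
    d=load(n);Q=pts(d);h=cv2.cvtColor(d['img'],cv2.COLOR_RGB2HSV)
    m=(h[...,0]>98)&(h[...,0]<125)&(h[...,1]>130)&(d['depth']>0)&(abs(Q[...,0]-.58)<.1)&(abs(Q[...,1]+.05)<.1)&(Q[...,2]<.12);q=Q[m]
    print(n,len(q),np.percentile(q,[1,50,99],axis=0).round(3).tolist())
    ht,_=np.histogram(q[:,2],np.arange(0,.1,.004));print(ht)
    t=q[(q[:,2]>np.percentile(q[:,2],99)-.006)];print('top',len(t),((t.min(0)+t.max(0))/2).round(4),np.ptp(t,axis=0).round(3))
    A=np.c_[t[:,:2]-t[:,:2].mean(0),np.ones(len(t))];print('plane',np.linalg.lstsq(A,t[:,2],rcond=None)[0].round(3))
    ys,xs=np.where(m);print('px',xs.min(),xs.max(),ys.min(),ys.max())
    v,u=ys.min(),int(xs.mean()); print(d['img'][v-3:v+9,u-6:u+7].mean(-1).astype(int))
"
```

```text
scene 5 [[0.589, -0.034, 0.009], [0.589, -0.032, 0.018], [0.608, -0.009, 0.056]]
[0 0 1 1 1 1 0 0 0 0 0 0 0 0 1 0 0 0 0 0 0 0 0 0]
top 1 [ 0.6085 -0.0083  0.057 ] [0. 0. 0.]
plane [0.    0.    0.057]
px 341 349 183 202
[[160 154 180 177 153 153 153 154 155 157 149 132 130]
 [180 170 185 169 146 155 156 157 162 153 148 148 151]
 [155 141 143 140 155 163 151 147 146 125 115 115 122]
 [111  66  98 131 155 153 129 115 102  92  93  95  92]
 [117  80  91  96 102 107  97  93  95  96  97  96  96]
 [120  89  92  95  93  96  96  98  97  96  97  97  97]
 [125 102 101  94  93  98 101 100  99 100  97  96  97]
 [136 113 111  99  89  84  98 103  99  98  99  97 101]
 [133 103 107 108  90  64  84 101 100 101 101 101 100]
 [131 101 109 111  97  66  58  78  90  96 100 101 101]
 [148 117 100 105  97  66  52  56  63  74  79  86  83]
 [165 151 135 120  90  65  55  57  57  58  56  56  56]]
side 21 [[0.594, -0.039, 0.054], [0.601, -0.029, 0.056], [0.611, -0.017, 0.058]]
[ 0  0  0  0  0  0  0  0  0  0  0  0  0 10 11  0  0  0  0  0  0  0  0  0]
top 21 [ 0.6023 -0.0279  0.0558] [0.018 0.022 0.004]
plane [-0.013  0.055  0.056]
px 345 353 184 187
[[182 180 176 175 170 170 164 161 153 144 126 118 118]
 [134 129 129 122 122 115 114 109 112 112 115 115 118]
 [109  97  95  84  87  87  83  87  92  97 101 111 118]
 [116  96  85  88  85  85  89  84  85  88  90 103 113]
 [145 109  93  88  87  87  88  85  90  87  77  87 113]
 [167 146 130 106  86  79  80  81  81  73  63  81 107]
 [171 181 174 146  99  73  68  64  59  51  52  83 112]
 [188 190 192 179 152 123  87  66  51  44  48  85 111]
 [192 193 192 192 186 175 148 116  86  55  46  80 107]
 [188 192 194 195 194 190 186 173 134  85  58  81 102]
 [191 191 194 193 193 193 190 186 165 114  71  81 102]
 [192 192 191 188 186 182 176 165 147 116  78  85 101]]
```

```bash
python3 -c "
from h import *
for n in('scene','side'):
    d=cam(n);Q=pts(d)
    m=(d['depth']>0)&(abs(Q[...,0]-.60)<.035)&(abs(Q[...,1]+.025)<.035);L=(Q-o)@D
    m&=~((L[...,2]>-.05)&(L[...,0]>-.084-0)&(L[...,2]<.05)&(abs(L[...,1])<.05))
    q=Q[m&(Q[...,2]>.008)]
    ht,_=np.histogram(q[:,2],np.arange(0,.1,.004));print(n,len(q),ht)
    t=q[q[:,2]>.046];print('top',len(t),((t.min(0)+t.max(0))/2).round(4),np.ptp(t,axis=0).round(3),'medz',np.median(t[:,2]), np.percentile(t[:,2],[10,90]).round(4))
    A=np.c_[t[:,:2]-t[:,:2].mean(0),np.ones(len(t))];print('plane',np.linalg.lstsq(A,t[:,2],rcond=None)[0].round(3))
    d['img'].shape
i=load('scene')['img'];j=load('side')['img']
a=cv2.resize(i[165:215,325:375],None,fx=8,fy=8,interpolation=3);b=cv2.resize(j[170:220,325:375],None,fx=8,fy=8,interpolation=3)
cv2.imwrite('pics/fell.png',np.hstack([a,b])[:,:,::-1])
"
```

```text
scene 260 [ 0  0 18 18 17 15 12 14 14 14 15 13 12 36 60  2  0  0  0  0  0  0  0  0]
top 116 [ 0.6033 -0.0249  0.0533] [0.033 0.036 0.014] medz 0.056262477935523275 [0.0502 0.0587]
plane [0.007 0.128 0.055]
side 98 [ 0  0  4  3  3  3  3  5  3  2  5  6  6 25 30  0  0  0  0  0  0  0  0  0]
top 67 [ 0.6015 -0.0259  0.0528] [0.033 0.034 0.012] medz 0.05588950032209345 [0.0489 0.0573]
plane [-0.024  0.197  0.055]
```

The can stands upside down (no terminals on top) centred in front of the dock, at about (0.602,-0.026). Over-tilt had wedged it above the wall. Recovery: grip it near the top, tilt it on the wall, lay it down in the clear area, regrip by the terminal end and stand it up. Then repeat the insertion under-tilted, biased to the low wall.

```bash
python3 -c "
from h import *
go([.6023,-.0257,.2146],-2.0292)"
```

```text
t 15.4 pos [0.6927 0.1605 0.2149] yaw -2.03 tilt [-2.e-04 -2.e-04 -1.e+00] wf [-0.2  -0.09  0.2 ] wid 0.0663 gf 0.0 q [ 0.45  0.54  0.24  0.   -1.27 -0.91]
tool inc cm [ 2.07e+01 -1.50e-01  2.00e-02] turn -0.001
```

Emit:
step_arm([
  [[4, 0, 0], 0, 75],
  [[5, 0, 0], 0, 75],
  [[5, -0.1, 0], 0, 75],
  [[5, 0, 0], 0, 75],
  [[1.7, 0, 2], 0, 75],
  [[0, 0, 4], 0, 75],
  [[0, 0, 4], 0, 75],
  [[0, 0, 0], 0, 75],
])

```text
t: 16.2
ee_pos: [0.5977, -0.0258, 0.1093]
tool_rot: [-0.527, 0.85, 0.003, -0.005]
wrist_force: [-0.8, -0.7, -0.1]
gripper_width: 0.062
grasp_force: 0.0
```

```bash
python3 -c "
from h import *
d=cam('wrist');P=pts(d);b=(abs(P[...,0]-.602)<.03)&(abs(P[...,1]+.026)<.03)&(abs(P[...,2]-.056)<.009)&(d['depth']>0);q=P[b];print(b.sum(),((q.min(0)+q.max(0))/2).round(4),np.ptp(q,axis=0),np.percentile(q[:,2],[2,50,98]))
g=d['img'][b].mean(-1);print(np.percentile(g,[1,50,95,99,100]))
t=((q.min(0)+q.max(0))/2)[:2];go([t[0],t[1],.031],-2.0292)"
```

```text
2153 [ 0.6087 -0.0174  0.0526] [0.04646302 0.04267429 0.01121799] [0.04868412 0.05600224 0.05734874]
[ 30.50666667  80.66666667 139.         198.         201.66666667]
t 16.25 pos [ 0.6005 -0.0255  0.1127] yaw -2.0296 tilt [ 0.0037  0.0043 -1.    ] wf [-0.1  -0.32  0.51] wid 0.0614 gf 0.0 q [ 0.23  0.44 -0.2   0.   -0.94 -0.69]
tool inc cm [-1.12 -0.41  8.16] turn -0.0
```

```bash
python3 -c "
from h import *
d=cam('wrist');P=pts(d);h=cv2.cvtColor(d['img'],cv2.COLOR_RGB2HSV)
b=(abs(P[...,0]-.602)<.03)&(abs(P[...,1]+.026)<.03)&(abs(P[...,2]-.056)<.003)&(d['depth']>0)&(h[...,1]>110);q=P[b];print(b.sum(),((q.min(0)+q.max(0))/2).round(4),np.ptp(q,axis=0).round(3))
g=d['img'][b].mean(-1);print(np.percentile(g,[1,50,95,99,100]))
ys,xs=np.where(b);print(xs.min(),xs.max(),ys.min(),ys.max());print(d['img'][ys.min():ys.max()+1:5,xs.min():xs.max()+1:5].mean(-1).astype(int))
t=((q.min(0)+q.max(0))/2)[:2];go([t[0],t[1],.031],-2.0292)"
```

```text
1755 [ 0.6028 -0.0214  0.0557] [0.034 0.034 0.005]
[ 31.66666667  80.          83.33333333 116.98       163.        ]
298 347 198 245
[[112  27  34  34  29  30  32  38  36 167]
 [116  32  44  78  79  83  81  67  36 153]
 [102  52  79  79  83  79  81  83  80 107]
 [ 91  79  80  79  86  79  80  82  83  73]
 [ 64  79  80  80  79  79  83  81  85  81]
 [ 73  80  80  81  78  79  82  79  80  79]
 [ 70  80  79  82  80  80  79  80  81  80]
 [117  88  81  79  79  79  79  80  80  96]
 [132  94  82  81  79  79  79  80  79 113]
 [ 69  70  67  77  80  79  81  74  69  68]]
t 16.3 pos [ 0.6026 -0.025   0.1151] yaw -2.0286 tilt [ 9.e-04 -5.e-04 -1.e+00] wf [1.03 0.79 0.94] wid 0.0616 gf 0.0 q [ 0.23  0.44 -0.19  0.   -0.94 -0.69]
tool inc cm [-0.34  0.15  8.41] turn 0.001
```

Emit:
step_arm([
  [[-0.1, 0, 2.5], 0, 75],
  [[0, 0, 2.5], 0, 75],
  [[0, 0, 2], 0, 75],
  [[0, 0, 1.4], 0, 75],
  [[0, 0, 0], 0, 255],
  [[0, 0, 0], 0, 255],
  [[0, 0, 0], 0, 255],
  [[0, 0, 0], 0, 255],
], newtons=7)

```text
t: 17.1
ee_pos: [0.6035, -0.0234, 0.0317]
tool_rot: [-0.528, 0.849, -0.0, 0.001]
wrist_force: [-1.0, 0.1, 0.3]
gripper_width: 0.0373
grasp_force: 0.4
```

Emit:
step_arm([
  [[0, 0, 0], 0, 255],
  [[0, 0, 0], 0, 255],
  [[0, 0, -2], 0, 255],
  [[0, 0, -4], 0, 255],
  [[0, 0, -4], 0, 255],
  [[0, 0, -4], 0, 255],
  [[0, 0, -1], 0, 255],
  [[0, 0, 0], 0, 255],
])

```text
t: 17.9
ee_pos: [0.6036, -0.0234, 0.1823]
tool_rot: [-0.528, 0.849, -0.001, 0.002]
wrist_force: [-0.2, 0.1, -1.5]
gripper_width: 0.0345
grasp_force: 7.0
```

```bash
python3 -c "
from h import *
t=hv(.034,.0882);t[2]=.18
go(t,-2.0292)"
```

```text
t 17.9 pos [ 0.6036 -0.0234  0.1823] yaw -2.0289 tilt [-0.0029 -0.0035 -1.    ] wf [-0.2   0.09 -1.52] wid 0.0345 gf 7.0 q [ 0.23  0.38 -0.11 -0.   -1.08 -0.69]
tool inc cm [-14.49   0.16   0.28] turn 0.0
```

Emit:
step_arm([
  [[-3, 0.1, 0], 0, 255],
  [[-5, 0, 0], 0, 255],
  [[-5, 0, 0], 0, 255],
  [[-1.5, 0, 0], 0, 255],
  [[0, 0, 2], 0, 255],
  [[0, 0, 2], 0, 255],
  [[0, 0, 1.2], 0, 255],
  [[0, 0, 0], 0, 255],
], newtons=5)

```text
t: 18.7
ee_pos: [0.6638, 0.106, 0.1244]
tool_rot: [-0.528, 0.849, 0.001, -0.004]
wrist_force: [0.1, 0.7, -0.7]
gripper_width: 0.0348
grasp_force: 5.0
```

Emit:
step_arm([
  [[0.6, 0, 0], 0, 255],
  [[0.6, 0, 0], 0, 255],
  [[0.6, 0, 0], 0, 255],
  [[0.6, 0, 0], 0, 255],
  [[0.6, 0, 0], 0, 255],
  [[0.6, 0, 0], 0, 255],
  [[0.6, 0, 0], 0, 255],
  [[0.3, 0, 0], 0, 255],
])

```text
t: 19.5
ee_pos: [0.6453, 0.0658, 0.1279]
tool_rot: [-0.528, 0.849, 0.0, -0.001]
wrist_force: [0.7, 1.0, -0.9]
gripper_width: 0.0346
grasp_force: 5.0
```

Emit:
step_arm([
  [[0, 0, 0], 0, 255],
  [[0, 0, -2], 0, 255],
  [[0, 0, -3], 0, 255],
  [[2, 0, -2], 0, 255],
  [[4, 0, 0], 0, 255],
  [[4, 0, 0], 0, 255],
  [[0, 0, 0], 0, 255],
  [[0, 0, 0], 0, 255],
])

```text
t: 20.3
ee_pos: [0.6012, -0.024, 0.1982]
tool_rot: [-0.528, 0.85, 0.0, -0.0]
wrist_force: [-0.1, -0.1, -1.1]
gripper_width: 0.0349
grasp_force: 5.0
```

```bash
python3 -c "
from canfit import *
canfit()
go([.485,-.27,.15],-2.0292)"
```

```text
338 pinch local [-0.0194  0.0004  0.1914] axis xy [-0.0215 -0.0003] tilt deg [-17.   -1.6] top above pinch z 0.0066 res 0.0034
t 20.4 pos [ 0.602  -0.0227  0.198 ] yaw -2.0284 tilt [ 4.e-04  5.e-04 -1.e+00] wf [ 0.    0.06 -0.41] wid 0.0351 gf 5.0 q [ 0.23  0.36 -0.09 -0.   -1.12 -0.69]
tool inc cm [27.35 -0.43  4.81] turn 0.001
```

```bash
python3 -c "
from h import *
d=load('scene');Q=pts(d)[d['depth']>0];I=d['img'][d['depth']>0].mean(-1)
xs=np.arange(.42,.74,.02)
print('      ',*[f'{x:4.2f}' for x in xs])
for y in np.arange(-.06,-.36,-.02):
    r=[]
    for x in xs:
        m=(abs(Q[:,0]-x)<.01)&(abs(Q[:,1]-y)<.01); r.append(f'{int(1000*Q[m][:,2].max()):4d}'+('c' if (I[m]<50).any() else ' ') if m.any() else '  .  ')
    print(f'{y:5.2f}',''.join(r))
"
```

```text
0.42 0.44 0.46 0.48 0.50 0.52 0.54 0.56 0.58 0.60 0.62 0.64 0.66 0.68 0.70 0.72
-0.06   29   87   92c  90c  90   89   88  554c 561c 562c 562c 557c 313c 313c 312c  .  
-0.08   29   86   91   92c  91c  90c  88    2    3  546c 463c 368c 313c 313c  .    .  
-0.10   28   88   89   90   90   91   88    4    2    3    2  310c 312c 312c  .    .  
-0.12   29   87   87   87   87   88   88    5    6    3    2   .    .    .    .    .  
-0.14   28c  28   28   29   27   29   27    3    4    2    3   .    .    .    .    .  
-0.16    8c   9c   7c   2    4    4    4    4    3    4   85   .    -4   .    .    .  
-0.18    3    5    8c   8c   8c   3    5    5    2    3   85   22    2   .    .    .  
-0.20    4    4    3    4    8c   8c   3    3    2    3   83   65    4    3    0   -4 
-0.22    4    3    3    3    4    9c   8c   3    3    3    3    2    2    3    3    5 
-0.24    4    4    3    5    4    4    9c   6c   2    4    4    4    3    4    5    4 
-0.26    5    3    3    4    3    4    3    8c   1    4    3    4    4    3    2    4 
-0.28    3    3    4    2    3    4    3    7c  11c   4    5    3    3    3    2    4 
-0.30    3    3    4    4    3    3    4    4   10c   8c   3    4    4    4    4    4 
-0.32   10c   8c   3    4    2    4    3    6    3   10c   8c   3    3    4    4    3 
-0.34    9   11c   9c   3    3    3    4    4    3    3   12c  14c   3    4    3    3
```

Emit:
step_arm([
  [[4, -0.7, 0], 0, 255],
  [[4.2, -0.7, 0], 0, 255],
  [[4.2, -0.7, 0], 0, 255],
  [[4.2, -0.7, 0], 0, 255],
  [[4.2, -0.7, 0], 0, 255],
  [[4.2, -0.6, 2], 0, 255],
  [[3.7, -0.4, 4], 0, 255],
  [[0, 0, 4], 0, 255],
])

```text
t: 21.2
ee_pos: [0.5165, -0.3003, 0.1013]
tool_rot: [-0.527, 0.85, -0.001, 0.001]
wrist_force: [0.3, 0.6, -0.6]
gripper_width: 0.0349
grasp_force: 5.0
```

Emit:
step_arm([
  [[0, 0, 2], 0, 255],
  [[0, 0, 1.5], 0, 255],
  [[0, 0, 0.5], 0, 255],
  [[0.2, 0, 0.4], 0, 255],
  [[0.3, 0, 0.4], 0, 255],
  [[0.3, 0, 0.4], 0, 255],
  [[0, 0, 0], 0, 255],
  [[0, 0, 0], 0, 255],
], newtons=4)

```text
t: 22.0
ee_pos: [0.513, -0.3049, 0.0502]
tool_rot: [-0.528, 0.849, -0.0, 0.0]
wrist_force: [1.1, -0.3, -0.4]
gripper_width: 0.0347
grasp_force: 4.0
```

```bash
python3 -c "
from canfit import *
canfit()
go([.515,-.3,.004],-2.0292)"
```

```text
304 pinch local [-0.3453 -0.0449  0.2087] axis xy [-0.3486 -0.0466] tilt deg [-15.5  -0.7] top above pinch z 0.0062 res 0.0023
t 22.1 pos [ 0.5131 -0.3048  0.0502] yaw -2.0288 tilt [-1.e-04 -1.e-03 -1.e+00] wf [ 1.28 -0.84 -0.74] wid 0.0347 gf 4.0 q [-0.26  0.51 -0.27  0.   -0.79 -0.19]
tool inc cm [-0.51  0.04  4.62] turn 0.0
```

Emit:
step_arm([
  [[0, 0, 1], 0, 255],
  [[0, 0, 1], 0, 255],
  [[0, 0, 0.5], 0, 255],
  [[0.2, 0, 0.4], 0, 255],
  [[0.2, 0, 0.4], 0, 255],
  [[0.2, 0, 0.4], 0, 255],
  [[0.1, 0, 0.4], 0, 255],
  [[0, 0, 0.3], 0, 255],
])

```text
t: 22.9
ee_pos: [0.5093, -0.3108, 0.0049]
tool_rot: [-0.528, 0.849, 0.0, -0.0]
wrist_force: [-0.4, -0.3, 0.9]
gripper_width: 0.0352
grasp_force: 4.0
```

```bash
python3 -c "
from canfit import *
canfit()
go([.515,-.3,.004],-2.0292)"
```

```text
338 pinch local [-0.3739 -0.0442  0.173 ] axis xy [-0.3739 -0.0439] tilt deg [-48.5   0.7] top above pinch z 0.0177 res 0.0015
t 23.0 pos [ 0.5093 -0.3104  0.0046] yaw -2.0293 tilt [-3.0e-04  1.6e-03 -1.0e+00] wf [-0.22 -0.57 -0.48] wid 0.0347 gf 4.0 q [-0.28  0.57 -0.31 -0.   -0.69 -0.18]
tool inc cm [-1.19 -0.05  0.07] turn -0.0
```

Emit:
step_arm([
  [[0, 0, 0], 0, 200],
  [[0, 0, 0], 0, 160],
  [[0, 0, 0], 0, 130],
  [[0, 0, 0], 0, 120],
  [[0, 0, 0], 0, 110],
  [[0, 0, 0], 0, 110],
  [[0, 0, 0], 0, 110],
  [[0, 0, 0], 0, 110],
])

```text
t: 23.8
ee_pos: [0.5098, -0.311, 0.0058]
tool_rot: [-0.528, 0.849, -0.0, 0.0]
wrist_force: [0.5, 0.3, 0.3]
gripper_width: 0.049
grasp_force: 0.0
```

```bash
python3 -c "
from h import *
go([.515,-.3,.004],-2.0292)
s=monitor.sense();c=s['ee_pos'];ty=np.array([-hx[1],hx[0],0])
for n in('scene','side'):
    d=cam(n);Q=pts(d);h=cv2.cvtColor(d['img'],cv2.COLOR_RGB2HSV)
    w=Q-c;a=w@hx;b=w@ty;z=Q[...,2]
    m=(h[...,0]>98)&(h[...,0]<128)&(h[...,1]>110)&(d['depth']>0)&(abs(a)<.08)&(abs(b)<.03)&(z>.004)&(z<.06)
    A=np.c_[a[m],b[m],z[m]];print(n,m.sum(),np.percentile(A,[1,10,50,90,99],axis=0).round(4).tolist())
    m2=(d['depth']>0)&(abs(a)<.07)&(abs(b)<.004)&(z>.006)&(z<.06); k=np.argsort(a[m2]); print(np.c_[a[m2],z[m2]][k][::max(1,m2.sum()//12)].round(3).tolist())
"
```

```text
t 23.8 pos [ 0.5098 -0.311   0.0058] yaw -2.0289 tilt [-0.e+00 -1.e-04 -1.e+00] wf [0.5  0.33 0.32] wid 0.049 gf 0.0 q [-0.28  0.57 -0.3  -0.   -0.7  -0.18]
tool inc cm [-1.22  0.01  0.18] turn 0.0
scene 180 [[-0.0224, -0.017, 0.0096], [-0.0213, -0.0142, 0.0157], [-0.0143, -0.0017, 0.031], [0.0053, 0.01, 0.0358], [0.0199, 0.0287, 0.053]]
[[-0.07, 0.008], [-0.065, 0.006], [-0.022, 0.007], [-0.021, 0.033], [-0.021, 0.013], [-0.019, 0.031], [-0.018, 0.034], [-0.014, 0.032], [-0.012, 0.034], [-0.008, 0.034], [-0.004, 0.036], [0.0, 0.034], [0.015, 0.032], [0.018, 0.035], [0.022, 0.034]]
side 238 [[-0.025, -0.0111, 0.0076], [-0.0237, -0.0068, 0.0149], [-0.0163, 0.0043, 0.0301], [0.0172, 0.014, 0.035], [0.0247, 0.0169, 0.0368]]
[[-0.07, 0.009], [-0.024, 0.028], [-0.024, 0.014], [-0.023, 0.032], [-0.022, 0.015], [-0.022, 0.009], [-0.019, 0.022], [-0.014, 0.034], [-0.007, 0.036], [-0.002, 0.035], [0.008, 0.034], [0.016, 0.034], [0.022, 0.037]]
```

The can lies flat, base face 22 mm downhill of the fingers, terminal end uphill. I'll slide the open fingers 2 cm toward the terminal end, grip lightly, and lift in an arc about the base edge.

Emit:
step_arm([
  [[-0.7, 0, 0.1], 0, 110],
  [[-0.7, 0, 0.1], 0, 110],
  [[-0.7, 0, 0], 0, 110],
  [[0, 0, 0], 0, 255],
  [[0, 0, 0], 0, 255],
  [[0, 0, 0], 0, 255],
  [[0, 0, 0], 0, 255],
  [[0, 0, 0], 0, 255],
], newtons=3)

```text
t: 24.7
ee_pos: [0.519, -0.2922, 0.0038]
tool_rot: [-0.528, 0.849, 0.0, 0.0]
wrist_force: [-0.2, -0.0, 0.2]
gripper_width: 0.0349
grasp_force: 3.0
```

Emit:
step_arm([
  [[0.1, 0, -0.25], 0, 255],
  [[0.2, 0, -0.35], 0, 255],
  [[0.3, 0, -0.45], 0, 255],
  [[0.4, 0, -0.45], 0, 255],
  [[0.45, 0, -0.4], 0, 255],
  [[0.5, 0, -0.3], 0, 255],
  [[0.55, 0, -0.3], 0, 255],
  [[0, 0, 0], 0, 255],
])

```text
t: 25.5
ee_pos: [0.5078, -0.3154, 0.0293]
tool_rot: [-0.528, 0.849, -0.0, 0.0]
wrist_force: [0.3, 1.1, -1.5]
gripper_width: 0.0347
grasp_force: 3.0
```

```bash
cat > look.py <<'E'
from canfit import *
go([.515,-.3,.031],-2.0292); canfit()
s=monitor.sense();c=s['ee_pos'];ty=np.array([-hx[1],hx[0],0])
for n in('scene','side'):
    d=load(n);Q=pts(d);h=cv2.cvtColor(d['img'],cv2.COLOR_RGB2HSV);w=Q-c;a=w@hx;b=w@ty;z=Q[...,2]
    m=(h[...,0]>98)&(h[...,0]<128)&(h[...,1]>110)&(d['depth']>0)&(abs(a)<.08)&(abs(b)<.015)&(z>.003)&(z<.2)
    A=np.c_[a[m],z[m]]; print(n,m.sum(),A[np.argsort(A[:,1])][::max(1,m.sum()//9)].round(3).tolist())
E
python3 look.py
```

```text
t 25.5 pos [ 0.5078 -0.3154  0.0293] yaw -2.0297 tilt [-0.e+00 -8.e-04 -1.e+00] wf [ 0.27  1.12 -1.49] wid 0.0347 gf 3.0 q [-0.29  0.54 -0.29  0.   -0.74 -0.17]
tool inc cm [-1.7   0.04 -0.17] turn -0.001
549 pinch local [-0.3659 -0.0449  0.1965] axis xy [-0.3961 -0.0477] tilt deg [31.7 15. ] top above pinch z 0.0264 res 0.0027
scene 235 [[-0.043, 0.033], [-0.044, 0.045], [-0.024, 0.052], [-0.043, 0.055], [-0.004, 0.057], [-0.042, 0.058], [-0.02, 0.059], [-0.008, 0.06], [-0.041, 0.061], [-0.035, 0.199]]
side 264 [[-0.043, 0.031], [-0.044, 0.041], [-0.046, 0.048], [-0.001, 0.052], [-0.009, 0.055], [-0.045, 0.057], [-0.023, 0.058], [0.004, 0.059], [-0.011, 0.06], [-0.024, 0.178]]
```

The can came up rigid and horizontal. New idea: yaw half a turn so its base faces the dock and hook the base end under the front edge of the thumb ledge. Raising then swings the base down, which gives exactly the lean the pocket needs. Checking clearance to the white box first.

```bash
python3 -c "
from h import *
d=load('scene');P=pts(d);m=(d['depth']>0)&(P[...,2]>.08)&(P[...,2]<.096)&(P[...,0]>.42)&(P[...,0]<.58)&(P[...,1]<.0)&(P[...,1]>-.16);q=P[m]
r=cv2.minAreaRect(q[:,:2].astype(np.float32));print(cv2.boxPoints(r).round(3).tolist(),np.percentile(q[:,2],[50,95]).round(4))
Q=o+D@[-.074,0,.031];print('Q',Q.round(4))
ty=np.array([-hx[1],hx[0],0])
t=Q-hx*.060-ty*.012;t[2]=.25;print('wait',t.round(4))
go(t,1.1124)
"
```

```text
[[0.5419999957084656, -0.04100000113248825], [0.5450000166893005, -0.11400000005960464], [0.550000011920929, -0.11400000005960464], [0.546999990940094, -0.04100000113248825]] [0.0852 0.0875]
Q [0.6161 0.0054 0.0509]
wait [ 0.6003 -0.0537  0.25  ]
t 25.6 pos [ 0.5078 -0.3147  0.0287] yaw -2.0293 tilt [-1.e-04  0.e+00 -1.e+00] wf [-0.36 -0.85 -0.95] wid 0.035 gf 3.0 q [-0.28  0.54 -0.29 -0.   -0.74 -0.17]
tool inc cm [-27.5    3.26 -22.12] turn -3.142
```

Emit:
step_arm([
  [[0, 0, -4], 0, 255],
  [[0, 0, -5], 0, 255],
  [[-3.5, 0.5, -5], 0, 255],
  [[-5, 0.8, -3], 0, 255],
  [[-5, 0.8, 0], 0, 255],
  [[-5, 0.8, 0], 0, 255],
  [[-5, 0.8, 0], 0, 255],
  [[-5, 0.8, 0], 0, 255],
], newtons=4)

```text
t: 26.4
ee_pos: [0.5887, -0.0527, 0.185]
tool_rot: [-0.528, 0.849, 0.0, -0.0]
wrist_force: [0.7, -0.8, -0.5]
gripper_width: 0.035
grasp_force: 4.0
```

Emit:
step_arm([
  [[-0.5, 0, 0], -0.14, 255],
  [[0, 0, 0], -0.14, 255],
  [[0, 0, 0], -0.14, 255],
  [[0, 0, 0], -0.14, 255],
  [[0, 0, 0], -0.14, 255],
  [[0, 0, 0], -0.14, 255],
  [[0, 0, 0], -0.14, 255],
  [[0, 0, 0], -0.14, 255],
])

```text
t: 27.2
ee_pos: [0.5905, -0.0502, 0.1846]
tool_rot: [0.9, -0.436, -0.0, 0.0]
wrist_force: [0.9, 0.8, -0.5]
gripper_width: 0.0347
grasp_force: 4.0
```

Emit:
step_arm([
  [[0, 0, 0], -0.14, 255],
  [[0, 0, 0], -0.14, 255],
  [[0, 0, 0], -0.14, 255],
  [[0, 0, 0], -0.14, 255],
  [[0, 0, 0], -0.14, 255],
  [[0, 0, 0], -0.14, 255],
  [[0, 0, 0], -0.14, 255],
  [[0, 0, 0], -0.14, 255],
])

```text
t: 28.0
ee_pos: [0.5905, -0.0502, 0.1846]
tool_rot: [0.994, 0.108, -0.0, -0.0]
wrist_force: [-0.1, 0.4, -1.7]
gripper_width: 0.0349
grasp_force: 4.0
```

Emit:
step_arm([
  [[0, 0, 0], -0.14, 255],
  [[0, 0, 0], -0.14, 255],
  [[0, 0, 0], -0.14, 255],
  [[0, 0, 0], -0.13, 255],
  [[0, 0, 4], 0, 255],
  [[0, 0, 4], 0, 255],
  [[0, 0, 0], 0, 255],
  [[0, 0, 0], 0, 255],
])

```text
t: 28.8
ee_pos: [0.591, -0.0505, 0.1052]
tool_rot: [0.928, 0.372, -0.001, 0.0]
wrist_force: [-0.1, 0.3, -0.7]
gripper_width: 0.0348
grasp_force: 4.0
```

```bash
cat > look2.py <<'E'
from h import *
import sys
def look(fresh=True):
    s=monitor.sense();c=s['ee_pos'];R=Ro.from_quat(s['tool_rot']).as_matrix();ax=R[:,0];bx=R[:,1]
    for n in('scene','side'):
        d=cam(n);Q=pts(d);h=cv2.cvtColor(d['img'],cv2.COLOR_RGB2HSV);w=Q-c;a=w@ax;b=w@bx;z=w[...,2]
        m=(h[...,0]>98)&(h[...,0]<128)&(h[...,1]>110)&(d['depth']>0)&(abs(a)<.07)&(abs(b)<.012)&(z>-.06)&(z<.06)
        A=np.c_[a[m],z[m]]; print(n,m.sum(),'(a,z rel TCP)',A[np.argsort(A[:,0])][::max(1,m.sum()//10)].round(3).tolist())
Q0=o+D@[-.074,-.016,.031]
E
python3 -c "
from look2 import *
look();a=np.array([np.cos(.763),np.sin(.763),0]);t=Q0-a*.048;t[2]=.0185;print(t);go(t,.763)"
```

```text
scene 1 (a,z rel TCP) [[-0.014, 0.009]]
side 47 (a,z rel TCP) [[-0.015, 0.031], [-0.014, 0.031], [-0.013, 0.033], [-0.009, 0.032], [-0.001, 0.031], [0.001, 0.034], [0.003, 0.033], [0.01, 0.031], [0.013, 0.033], [0.019, 0.033], [0.023, 0.035], [0.026, 0.031]]
[ 0.59570591 -0.03486298  0.0185    ]
t 28.9 pos [ 0.5926 -0.0502  0.1073] yaw 0.762 tilt [ 0.0029  0.0029 -1.    ] wf [-0.35 -0.86  0.22] wid 0.0348 gf 4.0 q [ 0.19  0.44 -0.23  0.   -0.91  2.14]
tool inc cm [ 1.26 -0.92  8.88] turn -0.001
```

Emit:
step_arm([
  [[1.0, -0.9, 0], 0, 255],
  [[0, 0, 2.5], 0, 255],
  [[0, 0, 2.5], 0, 255],
  [[0, 0, 2], 0, 255],
  [[0, 0, 1], 0, 255],
  [[0, 0, 0.8], 0, 255],
  [[0, 0, 0], 0, 255],
  [[0, 0, 0], 0, 255],
])

```text
t: 29.7
ee_pos: [0.5928, -0.0367, 0.0181]
tool_rot: [0.928, 0.372, 0.001, 0.0]
wrist_force: [0.2, 0.5, -0.6]
gripper_width: 0.0349
grasp_force: 4.0
```

```bash
python3 -c "
from look2 import *
look();a=np.array([np.cos(.763),np.sin(.763),0]);t=Q0-a*.035;t[2]=.0185;go(t,.763)"
```

```text
scene 2 (a,z rel TCP) [[-0.021, 0.018], [-0.013, 0.004]]
side 20 (a,z rel TCP) [[0.009, 0.031], [0.015, 0.031], [0.017, 0.032], [0.018, 0.032], [0.019, 0.031], [0.021, 0.031], [0.024, 0.027], [0.025, 0.03], [0.029, 0.032], [0.032, 0.027]]
t 29.8 pos [ 0.5927 -0.0368  0.0182] yaw 0.7614 tilt [ 0.0019  0.0014 -1.    ] wf [ 0.56  0.33 -0.1 ] wid 0.0348 gf 4.0 q [ 0.21  0.55 -0.31  0.   -0.71  2.12]
tool inc cm [ 1.65  0.06 -0.03] turn -0.002
```

Emit:
step_arm([
  [[0.4, 0, 0.2], 0, 255],
  [[0.6, 0, 0], 0, 255],
  [[0.6, 0, 0], 0, 255],
  [[0, 0, 0], 0, 255],
  [[0, 0, -0.4], 0, 255],
  [[0, 0, -0.4], 0, 255],
  [[0, 0, -0.4], 0, 255],
  [[0, 0, 0], 0, 255],
], newtons=3)

```text
t: 30.6
ee_pos: [0.604, -0.0258, 0.028]
tool_rot: [0.928, 0.372, 0.001, 0.0]
wrist_force: [-1.0, -0.7, -0.4]
gripper_width: 0.0349
grasp_force: 3.0
```

```bash
python3 -c "
from look2 import *
look();a=np.array([np.cos(.763),np.sin(.763),0]);t=Q0-a*.031;t[2]=.062;go(t,.763)"
```

```text
scene 4 (a,z rel TCP) [[-0.019, 0.009], [-0.019, 0.011], [-0.019, 0.017], [-0.015, 0.008]]
side 15 (a,z rel TCP) [[-0.018, 0.033], [-0.017, 0.035], [-0.016, 0.029], [-0.014, 0.031], [-0.008, 0.029], [-0.004, 0.032], [0.001, 0.03], [0.003, 0.026], [0.009, 0.024], [0.012, 0.025], [0.016, 0.027], [0.017, 0.023], [0.017, 0.025], [0.017, 0.026], [0.025, 0.023]]
t 30.7 pos [ 0.6037 -0.0258  0.0275] yaw 0.7612 tilt [ 1.e-03  5.e-04 -1.e+00] wf [ 0.02  0.36 -0.52] wid 0.035 gf 3.0 q [ 0.22  0.55 -0.27 -0.   -0.75  2.11]
tool inc cm [ 0.5   0.1  -3.45] turn -0.002
```

Emit:
step_arm([
  [[0, 0, -0.5], 0, 255],
  [[0, 0, -0.5], 0, 255],
  [[0, 0, -0.5], 0, 255],
  [[0.1, 0, -0.5], 0, 255],
  [[0.1, 0, -0.5], 0, 255],
  [[0.2, 0, -0.5], 0, 255],
  [[0.1, 0, -0.4], 0, 255],
  [[0, 0, 0], 0, 255],
])

```text
t: 31.5
ee_pos: [0.6077, -0.0223, 0.0619]
tool_rot: [0.928, 0.372, 0.001, 0.0]
wrist_force: [0.4, -0.8, -0.6]
gripper_width: 0.0352
grasp_force: 3.0
```

```bash
python3 -c "
from look2 import *
from canfit import canfit
look();canfit();a=np.array([np.cos(.763),np.sin(.763),0]);t=Q0-a*.031;t[2]=.062;go(t,.763)"
```

```text
scene 0 (a,z rel TCP) []
side 55 (a,z rel TCP) [[-0.03, 0.021], [-0.024, 0.011], [-0.023, 0.011], [-0.021, 0.014], [-0.019, 0.003], [-0.018, 0.003], [-0.017, -0.002], [-0.016, 0.004], [-0.015, 0.008], [-0.012, -0.006], [-0.01, -0.005]]
84 pinch local [-0.0842 -0.0044  0.0708] axis xy [-0.0905 -0.0037] tilt deg [7.4 3.7] top above pinch z 0.0107 res 0.0014
t 31.7 pos [ 0.6071 -0.0224  0.061 ] yaw 0.7612 tilt [ 0. -0. -1.] wf [ 0.24 -0.33  0.  ] wid 0.0355 gf 3.0 q [ 0.23  0.51 -0.23 -0.   -0.83  2.1 ]
tool inc cm [ 0.02  0.11 -0.1 ] turn -0.002
```

The can now leans about 7° short of the slide axis, which is the safe side. I'll back out from the ledge, lift and square the yaw.

Emit:
step_arm([
  [[-0.8, 0, 0], 0, 255],
  [[-0.8, 0, 0], 0, 255],
  [[0, 0, -3], 0, 255],
  [[0, 0, -4], 0, 255],
  [[0, 0, -3], -0.12, 255],
  [[0, 0, 0], -0.12, 255],
  [[0, 0, 0], -0.11, 255],
  [[0, 0, 0], 0, 255],
], newtons=6)

```text
t: 32.5
ee_pos: [0.5947, -0.034, 0.1612]
tool_rot: [0.85, 0.527, -0.0, -0.0]
wrist_force: [-0.1, 0.4, -1.5]
gripper_width: 0.0352
grasp_force: 6.0
```

```bash
python3 -c "
from look2 import *
from canfit import canfit
s=monitor.sense();canfit(c0=s['ee_pos']+[0,0,.0137]);
t=o+D@[.0026,0,.095]-[0,0,.0137];go(t,1.1124)"
```

```text
160 pinch local [-0.0508  0.0017  0.1608] axis xy [-0.0547  0.003 ] tilt deg [7.9 9.8] top above pinch z 0.0812 res 0.0022
t 32.6 pos [ 0.5949 -0.0339  0.1608] yaw 1.1085 tilt [-3.e-04 -5.e-04 -1.e+00] wf [ 0.21  0.21 -1.28] wid 0.0352 gf 6.0 q [ 0.21  0.39 -0.15 -0.   -1.03  2.46]
tool inc cm [7.89 0.13 2.99] turn -0.004
```

Emit:
step_arm([
  [[3, 0.1, 0], 0, 255],
  [[3.9, 0, 0.5], 0, 255],
  [[1, 0, 1.5], 0, 255],
  [[0, 0, 1], 0, 255],
  [[0, 0, 0], 0, 255],
  [[0, 0, 0], 0, 255],
  [[0, 0, 0], 0, 255],
  [[0, 0, 0], 0, 255],
])

```text
t: 33.4
ee_pos: [0.6316, 0.0361, 0.1319]
tool_rot: [0.85, 0.527, 0.001, 0.0]
wrist_force: [0.4, -0.5, -0.9]
gripper_width: 0.0348
grasp_force: 6.0
```

```bash
python3 -c "
from look2 import *
from canfit import canfit
s=monitor.sense();canfit(c0=s['ee_pos']+[0,0,.0137],r=.045);canfit(c0=s['ee_pos']+[0,0,.0137],r=.045,fresh=False,names=('side',))
t=o+D@[.0035,0,.055]-[0,0,.0137];go(t,1.1124)
c=[load('side')['img'],load('scene')['img'],cam('wrist')['img']]
a=cv2.resize(c[0][120:210,310:370],None,fx=5,fy=5,interpolation=3);b=cv2.resize(c[1][100:190,330:390],None,fx=5,fy=5,interpolation=3)
w=cv2.resize(c[2],(720,450))[:,270:470]
cv2.imwrite('pics/over2.png',np.hstack([a,b,w])[:,:,::-1])"
```

```text
128 pinch local [ 0.0032 -0.0003  0.0958] axis xy [-0.0007  0.0002] tilt deg [ 5.8 -0.7] top above pinch z 0.0159 res 0.002
96 pinch local [ 0.0032 -0.0003  0.0958] axis xy [-0.0009 -0.0003] tilt deg [ 5.1 -0.5] top above pinch z 0.0159 res 0.0012
t 33.5 pos [0.6315 0.0364 0.1318] yaw 1.1105 tilt [ 7.e-04  8.e-04 -1.e+00] wf [-0.03 -0.17 -0.75] wid 0.0348 gf 6.0 q [ 0.31  0.47 -0.1   0.   -1.    2.37]
tool inc cm [ 2.04 -0.02  3.5 ] turn -0.002
```

View pics/over2.png

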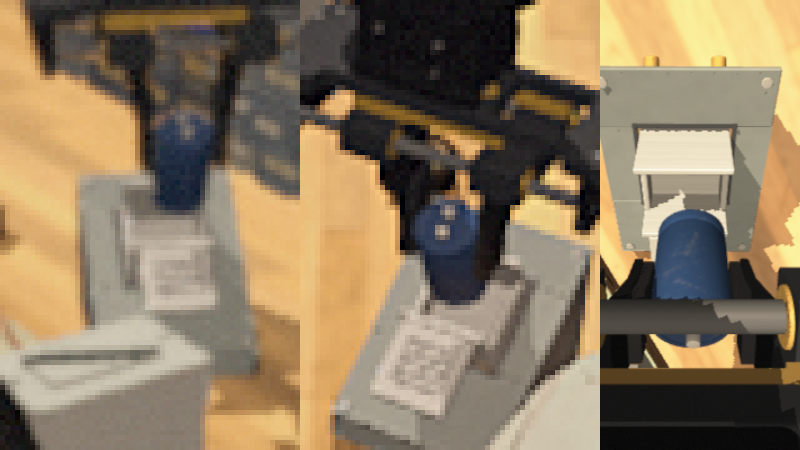

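The can is terminals-up over the pocket, bright terminals at scene crop (448,212) and (440,233), tilted 5–6° short of the slide axis. Inserting.

Emit:
step_arm([
  [[0.5, 0, 0.7], 0, 255],
  [[0.4, 0, 0.7], 0, 255],
  [[0.4, 0, 0.7], 0, 255],
  [[0.4, 0, 0.7], 0, 255],
  [[0.4, 0, 0.65], 0, 255],
  [[0, 0, 0], 0, 255],
  [[0, 0, 0], 0, 255],
  [[0, 0, 0], 0, 255],
], newtons=5)

```text
t: 34.35
ee_pos: [0.6409, 0.0556, 0.0969]
tool_rot: [0.85, 0.527, 0.0, 0.0]
wrist_force: [0.3, -0.1, -1.0]
gripper_width: 0.0346
grasp_force: 5.0
```

```bash
cat > st.py <<'E'
from look2 import *
from canfit import canfit
s=monitor.sense();R=s['ee_pos']+[0,0,.0137];canfit(c0=R,r=.045);canfit(c0=R,r=.045,fresh=False,names=('side',))
for n in('scene','side'):
    L=(pts(load(n))-o)@D
    e=(abs(L[...,0]+.06)<.012)&(abs(L[...,1])<.015)&(abs(L[...,2]-.02)<.03);print('ledge z',np.median(L[e][:,2]).round(4))
print('F pocket',D.T@s['wrist_force'])
t=o+D@[.0035,0,.046]-[0,0,.0137];go(t,1.1124)
E
python3 st.py
```

```text
87 pinch local [ 0.0044 -0.0001  0.0547] axis xy [0.0006 0.    ] tilt deg [4.8 8.6] top above pinch z 0.0371 res 0.0019
72 pinch local [ 0.0044 -0.0001  0.0547] axis xy [ 0.0007 -0.    ] tilt deg [ 4.5 -0.5] top above pinch z 0.0157 res 0.0011
ledge z 0.0349
ledge z 0.0351
F pocket [-0.44216998 -0.34709231 -0.88952974]
t 34.45 pos [0.6409 0.0556 0.097 ] yaw 1.111 tilt [ 5.e-04  6.e-04 -1.e+00] wf [ 0.15  0.73 -0.32] wid 0.035 gf 5.0 q [ 0.34  0.52 -0.11  0.   -0.94  2.34]
tool inc cm [ 0.36 -0.01  0.81] turn -0.001
```

Emit:
step_arm([
  [[0.1, 0, 0.22], 0, 255],
  [[0.1, 0, 0.22], 0, 255],
  [[0.1, 0, 0.22], 0, 255],
  [[0.1, 0, 0.22], 0, 255],
  [[0.05, 0, 0.1], 0, 255],
  [[0, 0, 0], 0, 255],
  [[0, 0, 0], 0, 255],
  [[0, 0, 0], 0, 255],
], newtons=3)

```text
t: 35.25
ee_pos: [0.6428, 0.0597, 0.0869]
tool_rot: [0.85, 0.527, 0.0, 0.0]
wrist_force: [0.3, -0.5, -1.6]
gripper_width: 0.035
grasp_force: 3.0
```

```bash
python3 st.py
```

```text
54 pinch local [0.0032 0.     0.0437] axis xy [-0.0007 -0.0006] tilt deg [ 2.4 -6. ] top above pinch z 0.0157 res 0.0019
44 pinch local [0.0032 0.     0.0437] axis xy [-0.0008 -0.0012] tilt deg [ 3.6 -1.2] top above pinch z 0.0157 res 0.0012
ledge z 0.0353
ledge z 0.0347
F pocket [-1.069526   -0.45288899 -1.19420929]
t 35.35 pos [0.6428 0.0597 0.0869] yaw 1.1112 tilt [ 2.e-04  2.e-04 -1.e+00] wf [ 0.13 -0.05 -0.47] wid 0.0347 gf 3.0 q [ 0.34  0.54 -0.11  0.   -0.93  2.34]
tool inc cm [-0.09  0.01 -0.21] turn -0.001
```

The base is about 3 mm above the floor, free and aligned. Releasing.

Emit:
step_arm([
  [[0, 0, 0.15], 0, 255],
  [[0, 0, 0.1], 0, 255],
  [[0, 0, 0], 0, 150],
  [[0, 0, 0], 0, 100],
  [[0, 0, 0], 0, 80],
  [[0, 0, 0], 0, 80],
  [[0, 0, 0], 0, 80],
  [[0, 0, -1], 0, 80],
])

```text
t: 36.15
ee_pos: [0.6416, 0.0595, 0.0931]
tool_rot: [0.85, 0.527, -0.002, -0.001]
wrist_force: [-0.6, 0.8, 0.4]
gripper_width: 0.0588
grasp_force: 0.0
```

```bash
python3 -c "
from st import *
R=o+D@np.array([0,0,.045]);canfit(c0=R,r=.045,fresh=False);canfit(c0=R,r=.045,fresh=False,names=('side',))"
```

```text
31 pinch local [0.0057 0.001  0.0495] axis xy [-0.0072  0.0024] tilt deg [2.3 3.8] top above pinch z 0.0068 res 0.004
20 pinch local [0.0057 0.001  0.0495] axis xy [-0.007   0.0005] tilt deg [-4.6 -2.6] top above pinch z 0.011 res 0.0008
ledge z 0.0344
ledge z 0.0341
F pocket [0.55578775 0.92495596 0.1337579 ]
t 36.25 pos [0.6439 0.0599 0.0961] yaw 1.1117 tilt [ 0.0019  0.0028 -1.    ] wf [0.13 1.39 0.25] wid 0.0594 gf 0.0 q [ 0.34  0.53 -0.1   0.   -0.94  2.34]
tool inc cm [-0.16 -0.09  0.72] turn -0.001
27 pinch local [0.    0.    0.045] axis xy [-0.0074  0.0011] tilt deg [-0.3  5.6] top above pinch z 0.0111 res 0.0012
20 pinch local [0.    0.    0.045] axis xy [-0.0064 -0.0005] tilt deg [-7.8 17. ] top above pinch z 0.0148 res 0.0005
```

The can is seated: top 56 mm above the floor, resting on the low wall. I'll lift off, close the fingers and go above the outer part of the ledge, clear of the can.

Emit:
step_arm([
  [[0, 0, -2], 0, 80],
  [[0, 0, -4], 0, 80],
  [[0, 0, -1], 0, 80],
  [[-2, 0, 0], 0, 255],
  [[-4, 0, 0], 0, 255],
  [[-4, 0, 0], 0, 255],
  [[0, 0, 0], 0, 255],
  [[0, 0, 0], 0, 255],
], newtons=20)

```text
t: 37.05
ee_pos: [0.5974, -0.0313, 0.1639]
tool_rot: [0.85, 0.527, -0.0, -0.0]
wrist_force: [0.7, -0.2, 0.4]
gripper_width: 0.0276
grasp_force: 0.0
```

```bash
python3 -c "
from st import *
R=o+D@np.array([0,0,.045]);canfit(c0=R,r=.045,fresh=False);canfit(c0=R,r=.045,fresh=False,names=('scene',))
go(o+D@[-.062,0,.036+.012],1.1124)"
```

```text
17 pinch local [-0.0463  0.0005  0.1613] axis xy [-0.0537  0.0006] tilt deg [20.6  5.6] top above pinch z 0.0487 res 0.0012
0 pinch local [-0.0463  0.0005  0.1613] axis xy [-0.0463  0.0005] tilt deg [0. 0.] top above pinch z 0.011 res nan
ledge z 0.0344
ledge z 0.0344
F pocket [ 0.2820523  -0.74246273  0.25039988]
t 37.15 pos [ 0.5983 -0.0299  0.1639] yaw 1.1111 tilt [-0.e+00 -3.e-04 -1.e+00] wf [ 0.24  0.73 -0.49] wid 0.0194 gf 0.0 q [ 0.22  0.39 -0.14 -0.   -1.04  2.46]
tool inc cm [9.91 0.02 7.5 ] turn -0.001
22 pinch local [0.    0.    0.045] axis xy [-0.0075 -0.0012] tilt deg [0.9 1.8] top above pinch z 0.0121 res 0.0011
4 pinch local [0.    0.    0.045] axis xy [-0.0148 -0.0092] tilt deg [90. 90.] top above pinch z 0.0223 res 0.0004
t 37.15 pos [ 0.5983 -0.0299  0.1639] yaw 1.1111 tilt [-0.e+00 -3.e-04 -1.e+00] wf [ 0.24  0.73 -0.49] wid 0.0194 gf 0.0 q [ 0.22  0.39 -0.14 -0.   -1.04  2.46]
tool inc cm [4.14 0.03 9.23] turn -0.001canfit.py:15: RuntimeWarning: Mean of empty slice.
  a=best.x; print(len(q),'pinch local',Pl.round(4),'axis xy',a[:2].round(4),'tilt deg',np.degrees(a[2:4]).round(1),'top above pinch z',a[4].round(4),'res',abs(best.fun).mean().round(4))
  ret = ret.dtype.type(ret / rcount)
```

Emit:
step_arm([
  [[0, 0, 3], 0, 255],
  [[0, 0, 3], 0, 255],
  [[2, 0, 1.6], 0, 255],
  [[2.1, 0, 1.6], 0, 255],
  [[0, 0, 0], 0, 255],
  [[0.25, 0, 0.43], 0, 255],
  [[0.25, 0, 0.43], 0, 255],
  [[0, 0, 0], 0, 255],
])

```text
t: 37.95
ee_pos: [0.6191, 0.0113, 0.0644]
tool_rot: [0.849, 0.528, 0.0, 0.0]
wrist_force: [-1.1, -0.3, 4.5]
gripper_width: 0.0004
grasp_force: 2.0
```

```bash
python3 -c "
from h import *
s=monitor.sense();print('pocket TCP',(D.T@(s['ee_pos']-o)).round(4),'F',(D.T@s['wrist_force']).round(1));go(o+D@[-.062,0,.009])"
```

```text
pocket TCP [-0.0615 -0.0001  0.0393] F [1.6 0.8 4.3]
t 37.95 pos [0.6191 0.0113 0.0644] yaw 1.1116 tilt [ 2.e-04  8.e-04 -1.e+00] wf [-1.09 -0.32  4.47] wid 0.0004 gf 2.0 q [ 0.28  0.52 -0.2   0.   -0.85  2.4 ]
tool inc cm [ 1.48 -0.01  2.65] turn None
```

Emit:
step_arm([
  [[0.2, 0, 0.35], 0, 255],
  [[0.2, 0, 0.35], 0, 255],
  [[0.2, 0, 0.35], 0, 255],
  [[0.2, 0, 0.35], 0, 255],
  [[0.2, 0, 0.35], 0, 255],
  [[0.2, 0, 0.35], 0, 255],
  [[0, 0, 0], 0, 255],
  [[0, 0, 0], 0, 255],
])

```text
t: 38.75
ee_pos: [0.6241, 0.0213, 0.0447]
tool_rot: [0.85, 0.527, 0.0, 0.0]
wrist_force: [-2.9, -1.4, 8.1]
gripper_width: 0.0004
grasp_force: 4.1
```

```bash
cat > pr.py <<'E'
from h import *
s=monitor.sense();print('t',s['t'],'pocket TCP',(D.T@(s['ee_pos']-o)).round(4),'F',(D.T@s['wrist_force']).round(1))
d=cam('side');L=(pts(d)-o)@D;h=cv2.cvtColor(d['img'],cv2.COLOR_RGB2HSV)
m=(h[...,0]>98)&(h[...,0]<128)&(h[...,1]>110)&(d['depth']>0)&(abs(L[...,1])<.025)&(abs(L[...,0])<.035)&(L[...,2]>0)&(L[...,2]<.07)
print('can',m.sum(),np.percentile(L[m],[5,50,95],axis=0).round(4).tolist() if m.any() else '')
for n,x,y in(('ledge',-.05,.016),('ledge',-.05,-.016),('ledgemid',-.06,0),('rim+x',.024,0)):
    e=(abs(L[...,0]-x)<.006)&(abs(L[...,1]-y)<.006)&(abs(L[...,2]-.02)<.03);print(n,e.sum(),np.median(L[e][:,2]).round(4) if e.any() else '')
E
python3 pr.py
```

```text
t 38.75 pocket TCP [-0.0616 -0.0002  0.0167] F [1.8 1.9 8.3]
can 4 [[-0.0306, -0.0032, 0.0193], [-0.0209, 0.0094, 0.0208], [-0.0186, 0.0112, 0.0615]]
ledge 13 0.0128
ledge 8 0.0122
ledgemid 24 0.0407
rim+x 0
```

Emit:
step_arm([
  [[0.1, 0, 0.17], 0, 255],
  [[0.1, 0, 0.17], 0, 255],
  [[0.1, 0, 0.17], 0, 255],
  [[0, 0, 0], 0, 255],
  [[0, 0, 0], 0, 255],
  [[0, 0, 0], 0, 255],
  [[0, 0, 0], 0, 255],
  [[0, 0, 0], 0, 255],
])

```text
t: 39.6
ee_pos: [0.6252, 0.0232, 0.0408]
tool_rot: [0.85, 0.527, -0.0, 0.001]
wrist_force: [-5.0, -3.1, 13.0]
gripper_width: 0.0006
grasp_force: 6.9
```

```bash
python3 pr.py
```

```text
t 39.6 pocket TCP [-0.0617 -0.0003  0.0122] F [ 2.2  3.1 13.8]
can 2 [[-0.0219, 0.011, 0.0164], [-0.0211, 0.0112, 0.02], [-0.0203, 0.0114, 0.0236]]
ledge 10 0.0082
ledge 9 0.0068
ledgemid 30 0.0369
rim+x 0
```

Travel is about 27 mm at 14 N, so the carrier is at the stop. Backing off along the slide.

Emit:
step_arm([
  [[-0.2, 0, -0.35], 0, 255],
  [[-0.2, 0, -0.35], 0, 255],
  [[-0.2, 0, -0.35], 0, 255],
  [[-0.3, 0, -0.5], 0, 255],
  [[-0.5, 0, -0.9], 0, 255],
  [[-2, 0, -3], 0, 255],
  [[-4, 0, -4], 0, 255],
  [[-4, 0, -2], 0, 255],
])

```text
t: 40.45
ee_pos: [0.5779, -0.0739, 0.1505]
tool_rot: [0.849, 0.528, 0.002, 0.001]
wrist_force: [0.5, 0.7, 0.3]
gripper_width: 0.0006
grasp_force: 0.0
```

Run:
```python
exec(open('pr.py').read())
for n in('scene','side'):
    d=cam(n);L=(pts(d)-o)@D;h=cv2.cvtColor(d['img'],cv2.COLOR_RGB2HSV)
    e=(abs(L[...,0]+.05)<.015)&(abs(L[...,1])<.012)&(abs(L[...,2]-.02)<.03);print(n,'ledge',e.sum(),np.median(L[e][:,2]).round(4))
    m=(h[...,0]>98)&(h[...,0]<128)&(h[...,1]>110)&(d['depth']>0)&(abs(L[...,1])<.03)&(abs(L[...,0])<.035)&(L[...,2]>.0)&(L[...,2]<.07);q=L[m]
    print(len(q),np.percentile(q,[5,50,95],axis=0).round(4).tolist())
    t=q[q[:,2]>.036];print('top',np.median(t[:,2]).round(4),((t.min(0)+t.max(0))/2).round(4),np.ptp(t,axis=0).round(3))
```

```text
t 40.45 pocket TCP [-0.1004 -0.0009  0.1612] F [ 0.9 -0.2 -0.2]
can 19 [[-0.0256, -0.0094, 0.0291], [-0.0233, 0.0008, 0.0358], [-0.0202, 0.0099, 0.0413]]
ledge 15 0.0204
ledge 10 0.0211
ledgemid 14 0.0219
rim+x 0 
scene ledge 84 0.0204Traceback (most recent call last):
  File "<stdin>", line 6, in <module>
    return _quantile_unchecked(
        a, q, axis, out, overwrite_input, method, keepdims, weights)
    return _ureduce(a,
                    func=_quantile_ureduce_func,
    ...<5 lines>...
                    overwrite_input=overwrite_input,
                    method=method)
    r = func(a, **kwargs)
    result = _quantile(arr,
                       quantiles=q,
    ...<2 lines>...
                       out=out,
                       weights=wgt)
    slices_having_nans = np.isnan(arr[-1, ...])
                                  ~~~^^^^^^^^^
IndexError: index -1 is out of bounds for axis 0 with size 0
```

The ledge sits 15.5 mm down (latched), and the can's top is at about 41 mm, matching 56 − 15.5. The gripper is clear, so I'm handing in.

```bash
python3 -c "
from h import *
print(monitor.sense()['qd'].round(3)); print(job.sign_off())"
```

```text
[ 0.043  0.056 -0.011 -0.022  0.044 -0.034]
the job is handed in; nothing more can be done
None
```

The can is seated base down in the carrier, and the carrier is latched about 15.5 mm in. I handed the job in at about 40.5 s, after a first try in which the can tipped out onto the bench and had to be picked up and righted.

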